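# Load dose tins into a spring rack

## Robot

A 6-joint arm with a two-finger parallel gripper is mounted at the origin on the work surface. World frame = base frame: x ahead of the robot, y to its left, z up, the work surface at z = 0. Lengths are in m, angles in rad, forces in N, time in s.
With the tool pointing down it reaches from about 0.375 to 0.975 m from the base axis. Payload 3.8 kg.
Tool frame: the origin (TCP) lies between the finger pads; the fingertips stand r.tcp_to_tips ahead of it and the grasp point (between the pads) lies 3 mm ahead of it (r.tcp_to_tips is the distance from the TCP to the fingertips, in m); z points along the fingers, y is the direction in which the jaws open and shut (so a half turn about z gives the same grasp; the last joint's range is limited). The gripper opens to 88 mm and grips with 3 to 60 N. Pads are 18 mm wide; open, the fingers measure 123 mm over their backs; the gripper's body (75 mm by 187 mm) begins 45 mm behind the grasp point.
Start: joints at [1.08, 0.264, 1.604, -0, 1.274, -0.037], TCP at [0.296, 0.607, 0.261] pointing down, gripper open.
Joint ranges: [-2.63, 2.63], [-0.94, 2.18], [0.31, 2.57], [-1.31, 4.45], [0, 2.66], [-2.55, 2.55]. Speed limits (rad/s): [2.57, 2.57, 3.14, 3.14, 3.14, 3.14].

## Interface

Orientations are given as a rotation vector (axis times angle).
In Python, from bench import monitor, vision, order, models, r gives the robot as it stands. The module is installed in compiled form; this text tells all that it offers.
- The arm moves only by the shell command python3 -m creep 'ROWS' [OPENING] [FORCE]. ROWS is JSON, a list of rows, each an object of numbers: "tx", "ty", "tz": the shift along the world's x, y, z in m; "wx", "wy", "wz": the turn, a rotation vector about the world's x, y, z in rad. A call has 1 to 8 rows; each row is the pose to reach, as a shift and turn from the pose commanded when the call began; what a row does not reach only later rows make up. A row lasts 1/12 s, in which the tool goes at most 41.7 mm and 7.16 degrees, less where a joint would pass 70% of its speed; a pose out of reach is approached as far as the arm can. A call with a gripper value outside its range is refused whole. OPENING is the finger opening in m, from 0 to 0.0881, set as the call begins (- or left out, the last holds). The fingers move at their own pace and stop on an object; FORCE is the grip in N (left out, the last holds). Time passes only in rows, so rows that repeat a pose let the fingers close. It gives the time, the measured TCP pose, the force and the opening at its end, in the units of the state.
- monitor.state(): the state, without advancing time (a new reading comes with each control period).
- vision.read_camera(name): name is "scene" or "top" or "wrist"; returns a dict with "img" (400x640x3 uint8, red, green, blue), "fx", "fy", "cx", "cy" (pixels), "R" (3x3) and "t" (3): a world point X has camera coordinates R X + t; the wrist camera has in their place "tool_from_camera" (4x4, takes a point from camera to tool coordinates, whose origin is the TCP and whose axes are the flange's). Camera axes: x right, y down, z forward; pixel columns grow to the right and rows downward; lengths in m; the calibration is good to about 2 mm. The wrist camera is an equidistant fisheye: a pixel r from the principal point sees the ray r / f radians off the axis. A picture is of the moment at which its call begins: read the wrist's pose just before it. There is no depth.
- order.finish_job(): hands the job in, once; it reports no verdict.
Trained networks look in a picture, given as the dict that the camera call returned (one of the last four; its "shot" number tells which), for a name from the list of things; names that differ only in an ending like _2 or _b are one class to them, and where a whole thing is asked for, a point or a joint stands for the part that bears it (a point fixed in the world has none). Each returns a list of dicts, best first, with "confidence" (0 to 1); they miss things now and then, are a little off and sometimes report something else, mostly with a low value. They report only what shows in the picture. A call takes as long as a camera call.
- models.regions_of(name, picture): "region" (400x640 bool, what is visible of it) and "bbox" ([centre column, centre row, width, height] in pixels, round what is visible of it).
- models.place_of(name, picture): "centre" ([column, row] in pixels: a listed point, or the origin of a listed thing).
The state is a dict: "time": time; "joint_pos": joint angles; "joint_velocities": joint speeds; "tau": joint torques, N m; "tool_pos": TCP position; "orientation": TCP orientation; "force": force on the tool from outside, world axes, zero at the start; "torque": the same for the moment, N m; "gripper_width": finger opening in m.
Only numpy, scipy, OpenCV 4.12 (cv2) and the standard library are available. Lean on these libraries where they do the work, as an engineer would, in place of code of your own. Each camera call takes 0.05 s, during which the arm holds its last target. There are 200 camera calls.

## Task

Refill the spring rack on the coffee counter: draw its sprung pusher back by the black knob and slide the knob sideways into the notch of the side rail so that it stays back by itself; find the notch by feel and do not force the knob against the rail. Set the two small dose tins upright in the track between pusher and front stop (set them down, do not drop them), then free the knob from the notch and ease the pusher forward, never letting it snap, until it holds both tins against the front stop. Leave the cup, the canister and the tamper where they are.

Things in the scene. Friction and masses are not known exactly. Their poses are not given: they have to be found in the camera images.
- rack: Spring rack fixed to the counter: steel base plate 300 x 90 x 8 mm with a straight track. Origin: underside, on the track's centre line. x runs along the track to the front stop, y across, z up (x points roughly to the world's +y). Track floor z = 8 mm; side walls 3 mm thick, inner faces y = +-22 mm, tops z = 26 mm. Loaded and closed, the tins' centres are at x = 90 and 50 mm.
- stop (a point): Middle of the front stop's inner face, rack x = 110 mm, 24 mm above the counter: a steel plate 50 mm wide, top 40 mm above the counter, across the track's end. Tins stand upright between it and the pusher's face.
- rail_mid (a point): Point of the rack (x = -60, y = 6.5, z = 42 mm) on the top inner edge of the aluminium side rail on the +y side, x = -150 to -14 mm, z = 30 to 42 mm. One notch 14 mm wide, 11.5 mm deep is cut in this edge, its mouth bevelled to 20 mm. The rail, not this point, shifts each time: the notch's centre is anywhere from rack x = -125 to -113 mm; feel (or look) for it.
- pusher (a joint): Distance in m the pusher is drawn back, along rack -x: 0 shut, 0.110 the end; its face is at rack x = 104 mm minus this. Spring 60 N/m forward: 1.8 N shut, 6 N on two tins, 8 N at the notch; 0.2 kg moving; damping 20 N s/m. Reads 0.074 on two tins. The knob faces the notch's centre somewhere from 0.092 to 0.104; once caught it rests on the notch's front edge, 2 mm less.
- knob (a joint): Distance in m the knob is slid sideways on the pusher along rack +y (to the rail): 0 centred, -0.0015 to the other side; its stem meets the rail's edge at 0.0015; 0.011 is the end, reached only in the notch. No sideways spring, 0.4 N friction. Caught: more than 0.006.
- knob_grip (a point): Middle of the black knob's grip: an upright round knob 22 mm in diameter and 28 mm tall, its top 14 mm above this point and its lower face 14 mm below; centre 66 mm above the counter. Below it a steel stem 10 mm in diameter passes the rail. It stands 125 mm behind the pusher's face and moves with the joints pusher and knob; it does not turn.
- pusher_face (a point): Centre of the pusher's front face, a black upright plate 40 mm wide, 46 mm tall, top 54 mm above the counter.
- tin_a: A small dose tin: upright plain aluminium cylinder, 40 mm in diameter, 60 mm tall, about 60 g, loose on the counter. Origin: centre of its underside, z up.
- tin_b: The other dose tin, identical to the first.
- cup: Bystander: white mug, 80 mm in diameter, 65 mm tall, with a handle. Origin: centre of its underside.
- canister: Bystander: wide green storage canister with steel cap, 72 mm in diameter, 110 mm tall. Origin: centre of its underside.
- tamper: Bystander: steel tamper standing on its 58 mm base, 88 mm tall. Origin: centre of its underside.

How it is judged:
By the outcome, as a careful person would: the job done as asked, in the order asked, and still so for the second after the job is handed in, with the robot touching nothing.
It also fails if it takes over 72 s, if anything falls off the work surface, if the arm or the gripper's body presses on something with over 40 N, if the wrist force passes 120 N, or if a joint passes its speed limit or range.

## Working session

There is one attempt and no reset: what is moved stays moved. The work goes in short steps, Python scripts to look and compute and a shell command to move; the robot and the scene stay as the last step left them, time stands still between calls to the robot, and variables do not carry over. Pictures are saved under pics/ and viewed, about 8 in all and at most 12, crops included, and the job is handed in when it is done.

```bash
mkdir -p pics; cat > h.py <<'E'
import numpy as np, cv2
from bench import monitor, vision, order, models, r
def ray(c,px,st=None):
    px=np.array(px,float)
    if 'R' in c:
        R=np.array(c['R']);t=np.array(c['t'])
        d=np.array([(px[0]-c['cx'])/c['fx'],(px[1]-c['cy'])/c['fy'],1]); d/=np.linalg.norm(d)
        return -R.T@t, R.T@d
    u=np.array([(px[0]-c['cx'])/c['fx'],(px[1]-c['cy'])/c['fy']]); th=np.linalg.norm(u)
    d=np.r_[np.sin(th)*u/max(th,1e-9),np.cos(th)]
    T=np.array(c['tool_from_camera']); Rt=cv2.Rodrigues(np.array(st['orientation'],float))[0]
    return Rt@T[:3,3]+np.array(st['tool_pos']), Rt@T[:3,:3]@d
def onz(ry,z): o,d=ry; return o+d*(z-o[2])/d[2]
def tri(rs):
    A=sum(np.eye(3)-np.outer(d,d) for o,d in rs); b=sum((np.eye(3)-np.outer(d,d))@o for o,d in rs)
    return np.linalg.solve(A,b)
def save(c,n): cv2.imwrite('pics/'+n+'.png',np.array(c['img'])[:,:,::-1])
E
python3 - <<'E'
from h import *
np.set_printoptions(precision=4,suppress=True)
s=monitor.state(); print(s,r.tcp_to_tips)
cs={n:vision.read_camera(n) for n in('scene','top','wrist')}
for n,c in cs.items(): save(c,n+'0')
for k in('stop','rail_mid','knob_grip','pusher_face','tin_a','cup','canister','tamper','rack'):
    for n,c in cs.items():
        for p in models.place_of(k,c)[:3]:
            ry=ray(c,p['centre'],s); z={'stop':.024,'rail_mid':.042,'knob_grip':.066,'pusher_face':.031}.get(k,0)
            print(k,n,round(p['confidence'],2),np.array(p['centre']),onz(ry,z))
cv2.imwrite('pics/a.png',np.vstack([cs['top']['img'],])[:,:,::-1])
E
```

```text
{'time': 0.0, 'joint_pos': array([ 1.0801,  0.2647,  1.6053,  0.    ,  1.2737, -0.0369]), 'joint_velocities': array([-0.0001,  0.0002, -0.0023, -0.0003, -0.0006,  0.0019]), 'tau': array([ -0.0008, -50.213 , -35.687 ,   0.0727,   0.0295,  -0.0002]), 'tool_pos': array([0.2956, 0.6061, 0.2594]), 'orientation': array([-0.7066, -3.0605,  0.0033]), 'force': array([-1.2965,  0.4546, -0.2061]), 'torque': array([-0.0091, -0.0181,  0.0068]), 'gripper_width': 0.08769694782053594} 0.022
stop scene 0.78 [368.3 222.5] [0.6222 0.1076 0.024 ]
stop top 0.55 [277.7 191. ] [0.6198 0.0929 0.024 ]
rail_mid scene 0.8 [293.6 194.2] [ 0.5757 -0.0675  0.042 ]
rail_mid scene 0.36 [454.4 225.2] [0.6198 0.2956 0.042 ]
rail_mid scene 0.28 [173.1 150.9] [ 0.4821 -0.3752  0.042 ]
rail_mid top 0.7 [339.3 206.1] [ 0.578  -0.0721  0.042 ]
knob_grip scene 0.65 [310.4 196.6] [ 0.5933 -0.026   0.066 ]
knob_grip top 0.55 [322.1 198.8] [ 0.5934 -0.0269  0.066 ]
pusher_face scene 0.91 [361.3 215.5] [0.6097 0.0906 0.031 ]
pusher_face top 0.57 [278.5 188.9] [0.6243 0.0901 0.031 ]
tin_a scene 0.83 [438.2 168.5] [0.4388 0.2698
[... 188 characters left out ...]
4 330.1] [0.4481 0.2777 0.    ]
cup scene 0.63 [173.1 152.3] [ 0.4561 -0.3928  0.    ]
cup top 0.64 [459.9 258.3] [ 0.4469 -0.3939  0.    ]
cup wrist 0.68 [ 41.4 369.4] [ 0.4532 -0.3804  0.    ]
canister scene 0.96 [391.2 287.4] [0.7626 0.1667 0.    ]
canister scene 0.45 [294.4 194.7] [ 0.5505 -0.0713  0.    ]
canister scene 0.4 [452.6 226.4] [0.5988 0.3008 0.    ]
canister top 0.83 [256.8 140. ] [0.7675 0.1575 0.    ]
tamper scene 0.82 [281.4 280.2] [ 0.7707 -0.0696  0.    ]
tamper top 0.65 [340.3 143.2] [ 0.7598 -0.0753  0.    ]
rack scene 0.96 [319.4 213.9] [ 0.5972 -0.0061  0.    ]
rack top 0.74 [313.5 196.3] [ 0.61   -0.0028  0.    ]
rack top 0.56 [321.7 200.6] [ 0.5983 -0.0253  0.    ]
```

View pics/top0.png

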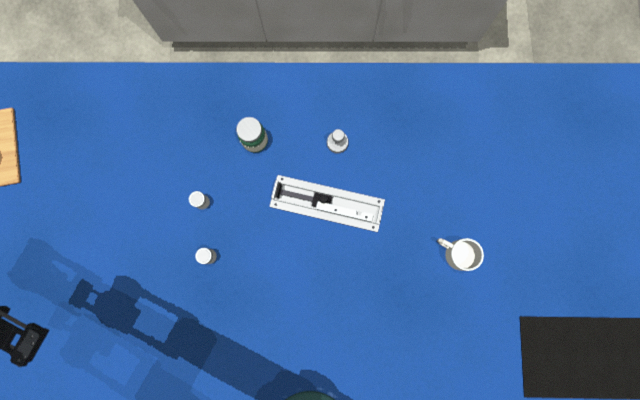

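View pics/scene0.png

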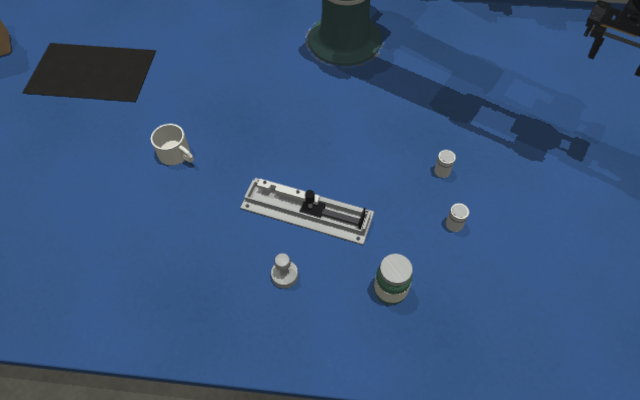

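The top view shows the rack at (270–384, 177–230) with its stop on the left. The tins are at (199,200) and (205,256), and the cup, canister and tamper stand clear of it. I'll move over, looking at the tins on the way.

```bash
python3 -m creep '[{"tx":0.18,"ty":-0.3,"wz":0.24},{"tx":0.18,"ty":-0.3,"wz":0.24},{"tx":0.18,"ty":-0.3,"wz":0.24},{"tx":0.18,"ty":-0.3,"wz":0.24},{"tx":0.18,"ty":-0.3,"wz":0.24},{"tx":0.18,"ty":-0.3,"wz":0.24},{"tx":0.18,"ty":-0.3,"wz":0.24},{"tx":0.18,"ty":-0.3,"wz":0.24}]' 0.05 15
cat > look.py <<'E'
import sys
from h import *
np.set_printoptions(precision=4,suppress=True)
s=monitor.state(); c=vision.read_camera('wrist'); save(c,sys.argv[1])
Rt=cv2.Rodrigues(np.array(s['orientation'],float))[0]
print(s['tool_pos'],'jaw deg',np.degrees(np.arctan2(Rt[1,1],Rt[0,1])),'toolz',Rt[:,2],'F',s['force'],s['gripper_width'])
print(np.array(c['tool_from_camera']),c['fx'],c['cx'],c['cy'])
for k in sys.argv[2:]:
    z={'stop':.024,'rail_mid':.042,'knob_grip':.066,'pusher_face':.031}.get(k,0)
    for p in models.place_of(k,c)[:2]: o,d=ray(c,p['centre'],s); print(k,round(p['confidence'],2),np.array(p['centre']),onz((o,d),z),'ray',o,d)
E
python3 look.py w1 tin_a stop knob_grip
```

```text
[0.2959 0.6067 0.2607] jaw deg 64.00181688967183 toolz [-0. -0. -1.] F [-0.3492 -0.1924  0.2388] 0.08837604710396228
[[ 0.0008 -0.96   -0.2801  0.0708]
 [ 1.      0.0007  0.0004  0.0005]
 [-0.0002 -0.2801  0.96   -0.1243]
 [ 0.      0.      0.      1.    ]] 309.70691628693146 317.8490410309791 196.85702838465525
tin_a 0.51 [183.1 330.2] [0.4479 0.2733 0.    ] ray [0.2325 0.6381 0.385 ] [ 0.3763 -0.6373 -0.6725]schema error: expected keys tx, ty, tz, wx, wy, wz
```

All six keys are needed.

```bash
python3 -m creep '[{"tx":0.18,"ty":-0.3,"tz":0,"wx":0,"wy":0,"wz":0.24},{"tx":0.18,"ty":-0.3,"tz":0,"wx":0,"wy":0,"wz":0.24},{"tx":0.18,"ty":-0.3,"tz":0,"wx":0,"wy":0,"wz":0.24},{"tx":0.18,"ty":-0.3,"tz":0,"wx":0,"wy":0,"wz":0.24},{"tx":0.18,"ty":-0.3,"tz":0,"wx":0,"wy":0,"wz":0.24},{"tx":0.18,"ty":-0.3,"tz":0,"wx":0,"wy":0,"wz":0.24},{"tx":0.18,"ty":-0.3,"tz":0,"wx":0,"wy":0,"wz":0.24},{"tx":0.18,"ty":-0.3,"tz":0,"wx":0,"wy":0,"wz":0.24}]' 0.05 15
python3 look.py w1 tin_a stop knob_grip
```

```text
time: 2.37
tool_pos: [0.4681, 0.3191, 0.261]
orientation: [0.335, 3.123, 0.001]
force: [0.2, -0.1, -0.4]
gripper_width: 0.05
[0.4681 0.3191 0.261 ] jaw deg 77.76561963732036 toolz [ 0.0006  0.0004 -1.    ] F [ 0.2302 -0.0629 -0.3859] 0.05002586890402632
[[ 0.0008 -0.96   -0.2801  0.0707]
 [ 1.      0.0008  0.0001  0.0002]
 [ 0.0001 -0.2801  0.96   -0.1243]
 [ 0.      0.      0.      1.    ]] 309.70691628693146 317.8490410309791 196.85702838465525
tin_a 0.96 [328.2 253.6] [0.5922 0.3073 0.    ] ray [0.3989 0.3342 0.3853] [ 0.4475 -0.0623 -0.8921]
tin_a 0.9 [284.  160.4] [0.4531 0.2789 0.    ] ray [0.3989 0.3342 0.3853] [ 0.1379 -0.1407 -0.9804]
```

```bash
python3 -m creep '[{"tx":0.13,"ty":-0.3,"tz":0,"wx":0,"wy":0,"wz":0},{"tx":0.13,"ty":-0.3,"tz":0,"wx":0,"wy":0,"wz":0},{"tx":0.13,"ty":-0.3,"tz":0,"wx":0,"wy":0,"wz":0},{"tx":0.13,"ty":-0.3,"tz":0,"wx":0,"wy":0,"wz":0},{"tx":0.13,"ty":-0.3,"tz":0,"wx":0,"wy":0,"wz":0},{"tx":0.13,"ty":-0.3,"tz":0,"wx":0,"wy":0,"wz":0},{"tx":0.13,"ty":-0.3,"tz":0,"wx":0,"wy":0,"wz":0},{"tx":0.13,"ty":-0.3,"tz":0,"wx":0,"wy":0,"wz":0}]'
python3 -m creep '[{"tx":0,"ty":-0.04,"tz":-0.04,"wx":0,"wy":0,"wz":0},{"tx":0,"ty":-0.04,"tz":-0.04,"wx":0,"wy":0,"wz":0},{"tx":0,"ty":-0.04,"tz":-0.04,"wx":0,"wy":0,"wz":0}]'
python3 look.py w2 stop knob_grip rail_mid pusher_face rack
```

```text
time: 3.23
tool_pos: [0.5983, 0.0204, 0.2608]
orientation: [0.332, 3.123, 0.0]
force: [-0.3, 0.8, -0.4]
gripper_width: 0.0503
time: 3.48
tool_pos: [0.5952, -0.0196, 0.2167]
orientation: [-0.337, -3.116, 0.0]
force: [-0.8, 0.8, -0.5]
gripper_width: 0.0499
[ 0.5952 -0.0196  0.2167] jaw deg 77.66763904288618 toolz [-0.0073  0.0005 -1.    ] F [-0.7939  0.8189 -0.5397] 0.04992002849947633
[[ 0.0008 -0.96   -0.2801  0.0707]
 [ 1.      0.0008  0.0001  0.0002]
 [ 0.0001 -0.2801  0.96   -0.1243]
 [ 0.      0.      0.      1.    ]] 309.70691628693146 317.8490410309791 196.85702838465525
stop 0.67 [269.7 179. ] [ 0.585  -0.0695  0.024 ] ray [ 0.527  -0.0043  0.3415] [ 0.1762 -0.1979 -0.9643]
knob_grip 0.71 [306.6 189.3] [ 0.5942 -0.0299  0.066 ] ray [ 0.527  -0.0043  0.3415] [ 0.2358 -0.0896 -0.9677]
knob_grip 0.42 [ 53.  140.6] [ 0.4693 -0.3127  0.066 ] ray [ 0.527  -0.0043  0.3415] [-0.1384 -0.7385 -0.6599]
rail_mid 0.88 [266.7 179.8] [ 0.5819 -0.069   0.042 ] ray [ 0.527  -0.0043  0.3415] [ 0.1762 -0.2077 -0.9622]
pusher_face 0.76 [425.5 180.8] [0.6201 0.0929 0.031 ] ray [ 0.527  -0.0043  0.3415] [ 0.2751  0.2875 -0.9174]
pusher_face 0.37 [520.9  19.6] [0.4541 0.2526 0.031 ] ray [ 0.527  -0.0043  0.3415] [-0.1781  0.6273 -0.7581]
rack 0.76 [330.8 175.1] [ 0.5999 -0.0057  0.    ] ray [ 0.527  -0.0043  0.3415] [ 0.2087 -0.0039 -0.978 ]
```

View pics/w2.png

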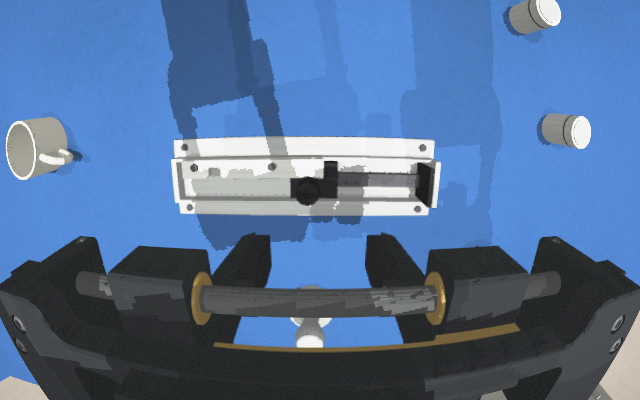

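The wrist view shows the rack horizontal at (172–438, 138–215), the knob at (307,190), and what looks like the notch near (213,172). I'll take a closer crop.

```bash
python3 - <<'E'
from h import *
im=cv2.imread('pics/w2.png'); cv2.imwrite('pics/c2.png',cv2.resize(im[130:220,165:345],None,fx=4.4,fy=4.4,interpolation=cv2.INTER_CUBIC))
s=monitor.state(); c=vision.read_camera('wrist')
P=[onz(ray(c,p,s),.010)[:2] for p in [(184.5,147.5),(422.5,147.5),(189.5,207.5),(417.5,208.5)]]
for p in P: print(p)
for i,j in((0,1),(2,3)): d=P[j]-P[i]; print(np.degrees(np.arctan2(d[1],d[0])),np.linalg.norm(d))
print(sum(P)/4)
E
```

```text
[ 0.53476942 -0.16152337]
[0.59334119 0.10530528]
[ 0.60604677 -0.17803365]
[0.66435791 0.08991728]
77.61931942321537 0.2731815852159566
77.72278475226844 0.2742223412677216
[ 0.59962882 -0.03608361]
```

View pics/c2.png

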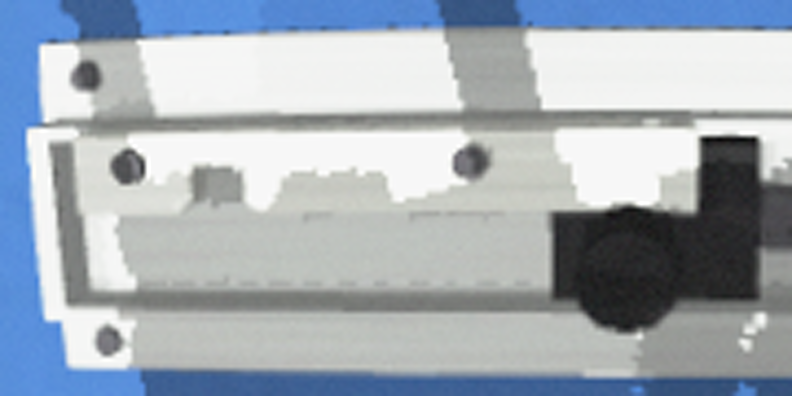

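```bash
python3 - <<'E'
from h import *
np.set_printoptions(precision=4,suppress=True)
a=np.radians(77.67);u=np.array([np.cos(a),np.sin(a)]);v=np.array([-u[1],u[0]])
s=monitor.state(); w=vision.read_camera('wrist'); cs=[vision.read_camera(n) for n in('scene','top')]
K=[ray(w,models.place_of('knob_grip',w)[0]['centre'],s)]+[ray(c,models.place_of('knob_grip',c)[0]['centre']) for c in cs]
k=tri(K); print('knob',k,tri(K[:2]))
F=[ray(w,models.place_of('pusher_face',w)[0]['centre'],s)]+[ray(c,models.place_of('pusher_face',c)[0]['centre']) for c in cs]; print('face',tri(F))
kk=onz(K[0],.066)
for nm,p,z in [('notchL',(165+192/4.4,172.5),.042),('notchR',(165+243/4.4,172.5),.042),('edge near',(214,130+210/4.4),.042),('edge @knobside',(280,130+210/4.4),.042),('knobtop L',(165+575/4.4,190),.080),('knobtop R',(165+682/4.4,190),.08)]:
    q=onz(ray(w,p,s),z); print(nm,q,'rel knob u,v',(q-kk)[:2]@u,(q-kk)[:2]@v)
m=models.regions_of('knob_grip',w)[0]; print(m['bbox'])
E
```

```text
knob [ 0.5921 -0.0263  0.0694] [ 0.5936 -0.0248  0.0719]
face [0.6217 0.0913 0.0355]
notchL [ 0.5663 -0.1272  0.042 ] rel knob u,v -0.10146956949955409 0.00723248708842094
notchR [ 0.5693 -0.1145  0.042 ] rel knob u,v -0.08847670659494937 0.007059823776246033
edge near [ 0.5731 -0.1229  0.042 ] rel knob u,v -0.09585152954597874 0.0015616467293423676
edge @knobside [ 0.5885 -0.0543  0.042 ] rel knob u,v -0.025552805082600213 0.0011818955893622431
knobtop L [ 0.5949 -0.0368  0.08  ] rel knob u,v -0.007031469518147984 -0.0013660779271957545
knobtop R [ 0.5995 -0.0156  0.08  ] rel knob u,v 0.014656847502677388 -0.0012858932194019343
[305.9, 186.9, 24.1, 29.1]
```

```bash
python3 -m creep '[{"tx":0.0,"ty":-0.007,"tz":-0.04,"wx":0,"wy":0,"wz":0},{"tx":0.0,"ty":-0.007,"tz":-0.08,"wx":0,"wy":0,"wz":0},{"tx":0.0,"ty":-0.007,"tz":-0.08,"wx":0,"wy":0,"wz":0},{"tx":0.0,"ty":-0.007,"tz":-0.08,"wx":0,"wy":0,"wz":0}]'
python3 look.py w3 knob_grip rail_mid pusher_face stop | grep -v '^ \[\|^\[\['
python3 - <<'E'
import cv2
im=cv2.imread('pics/w3.png'); cv2.imwrite('pics/c3.png',cv2.resize(im[110:310,120:520],None,fx=2,fy=2,interpolation=cv2.INTER_CUBIC))
E
```

```text
time: 4.67
tool_pos: [0.5949, -0.0261, 0.1381]
orientation: [-0.335, -3.117, 0.0]
force: [0.7, 0.1, 1.6]
gripper_width: 0.05
[ 0.5949 -0.0261  0.1381] jaw deg 77.72886886206724 toolz [-0.0068  0.0006 -1.    ] F [0.712  0.0682 1.6076] 0.049969206361705126
knob_grip 0.88 [313.8 220.2] [ 0.5969 -0.0291  0.066 ] ray [ 0.5267 -0.0109  0.2629] [ 0.3344 -0.0867 -0.9384]
rail_mid 0.95 [262.  197.4] [ 0.5797 -0.0655  0.042 ] ray [ 0.5267 -0.0109  0.2629] [ 0.2265 -0.2335 -0.9456]
pusher_face 0.69 [463.7 204. ] [0.6234 0.0944 0.031 ] ray [ 0.5267 -0.0109  0.2629] [ 0.355   0.3865 -0.8513]
stop 0.85 [464.3 200.2] [0.623  0.0984 0.024 ] ray [ 0.5267 -0.0109  0.2629] [ 0.3441  0.3906 -0.8538]
```

View pics/c3.png

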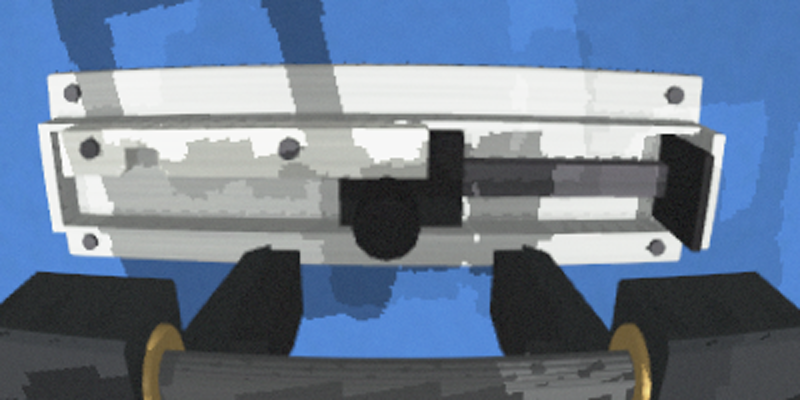

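```bash
python3 - <<'E'
from h import *
np.set_printoptions(precision=4,suppress=True)
a=np.radians(77.67);u=np.array([np.cos(a),np.sin(a)]);v=np.array([-u[1],u[0]])
s=monitor.state(); w=vision.read_camera('wrist')
s2=dict(s,tool_pos=np.array([.5952,-.0196,.2167]))
A=ray(w,(313,223.5),s);B=ray(w,(307.8,193.4),s2); print(onz(A,.08),onz(B,.08),tri([A,B]))
k=onz(A,.08)
n=[onz(ray(w,(120+x/2,110+y/2),s),.042) for x,y in((126,160),(158,160),(142,178),(300,179))]
for q in n: print(q,(q-k)[:2]@u,(q-k)[:2]@v)
S=[onz(ray(w,(120+x/2,110+y/2),s),.009)[:2] for x,y in((72,93),(675,95),(90,242),(656,247))]
print(sum(S)/4,[np.degrees(np.arctan2(*(S[j]-S[i])[::-1])) for i,j in((0,1),(2,3))])
print(s['tool_pos'],s['joint_pos'])
E
```

```text
[ 0.6012 -0.0295  0.08  ] [ 0.5963 -0.0285  0.08  ] [ 0.584  -0.0247  0.1252]
[ 0.5666 -0.13    0.042 ] -0.10557714079960331 0.012322350332467173
[ 0.5697 -0.116   0.042 ] -0.091234963771408 0.012267218176683015
[ 0.5754 -0.1255  0.042 ] -0.0992221464269373 0.004765151984538115
[ 0.5895 -0.0614  0.042 ] -0.03358703006592495 0.004596979006362649
[ 0.6013 -0.0388] [np.float64(77.40851381185011), np.float64(77.4325885131329)]
[ 0.5994 -0.0262  0.1437] [-0.0852  0.2193  1.8859  0.      1.0316 -1.4424]
```

```bash
python3 -m creep '[{"tx":0,"ty":0,"tz":0,"wx":0,"wy":0,"wz":0},{"tx":0,"ty":0,"tz":0,"wx":0,"wy":0,"wz":0}]'
python3 look.py w4 knob_grip rail_mid pusher_face stop | grep -v '^ \[\|^\[\['
python3 - <<'E'
import cv2
im=cv2.imread('pics/w4.png'); cv2.imwrite('pics/c4.png',cv2.resize(im[130:260,160:360],None,fx=4,fy=4,interpolation=cv2.INTER_CUBIC))
E
```

```text
time: 5.13
tool_pos: [0.5981, -0.0261, 0.1419]
orientation: [0.335, 3.122, 0.0]
force: [0.2, 1.1, 0.5]
gripper_width: 0.0502
[ 0.5981 -0.0261  0.1419] jaw deg 77.75531196088103 toolz [ 0.0019 -0.0001 -1.    ] F [0.1855 1.0889 0.4784] 0.050220505531785066
knob_grip 0.56 [313.2 214.3] [ 0.5978 -0.0291  0.066 ] ray [ 0.5288 -0.0109  0.2661] [ 0.3248 -0.0854 -0.9419]
rail_mid 0.56 [259.6 192. ] [ 0.58   -0.0672  0.042 ] ray [ 0.5288 -0.0109  0.2661] [ 0.2166 -0.238  -0.9468]
pusher_face 0.64 [462.  196.1] [0.6216 0.0949 0.031 ] ray [ 0.5288 -0.0109  0.2661] [ 0.3389  0.386  -0.858 ]
stop 0.9 [465.2 192.5] [0.6218 0.1015 0.024 ] ray [ 0.5288 -0.0109  0.2661] [ 0.3291  0.3976 -0.8565]
```

View pics/c4.png

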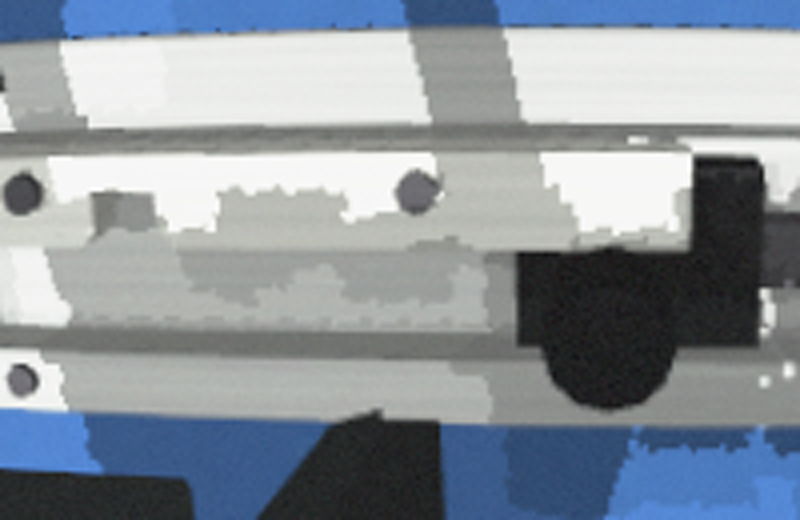

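```bash
python3 - <<'E'
from h import *
np.set_printoptions(precision=4,suppress=True)
a=np.radians(77.55);u=np.array([np.cos(a),np.sin(a)]);v=np.array([-u[1],u[0]])
s=monitor.state(); w=vision.read_camera('wrist'); print(s['tool_pos'],s['orientation'])
s['tool_pos']=np.array([.5981,-.0261,.1419]);s['orientation']=np.array([.335,3.122,0])
f=lambda x,y,z:onz(ray(w,(160+x/4,130+y/4),s),z)
k=f(611,343,.08); print('knob',k)
for x,y in((93,205),(155,205),(125,235),(125,248),(560,250)):
    q=f(x,y,.042); print(q,(q-k)[:2]@u,(q-k)[:2]@v)
E
```

```text
[ 0.5974 -0.0262  0.1408] [ 0.3352  3.1236 -0.    ]
knob [ 0.5938 -0.0282  0.08  ]
[ 0.5579 -0.1264  0.042 ] -0.10361772956713972 0.013878184024732444
[ 0.561  -0.1131  0.042 ] -0.08994602370247455 0.013749685874325866
[ 0.5654 -0.1214  0.042 ] -0.09714080253497283 0.007696113897393439
[ 0.5679 -0.1223  0.042 ] -0.09743953267096432 0.005021949030067436
[ 0.587  -0.0371  0.042 ] -0.01018237026513546 0.004785032986316237
```

```bash
python3 -m creep '[{"tx":-0.003,"ty":-0.001,"tz":-0.03,"wx":0,"wy":0,"wz":0},{"tx":-0.003,"ty":-0.001,"tz":-0.055,"wx":0,"wy":0,"wz":0},{"tx":-0.003,"ty":-0.001,"tz":-0.061,"wx":0,"wy":0,"wz":0},{"tx":-0.003,"ty":-0.001,"tz":-0.067,"wx":0,"wy":0,"wz":0},{"tx":-0.003,"ty":-0.001,"tz":-0.067,"wx":0,"wy":0,"wz":0}]' 0.045
python3 -m creep '[{"tx":0,"ty":0,"tz":0,"wx":0,"wy":0,"wz":0},{"tx":0,"ty":0,"tz":0,"wx":0,"wy":0,"wz":0},{"tx":0,"ty":0,"tz":0,"wx":0,"wy":0,"wz":0},{"tx":0,"ty":0,"tz":0,"wx":0,"wy":0,"wz":0}]' 0.0 15
```

```text
time: 5.85
tool_pos: [0.5938, -0.0271, 0.0727]
orientation: [-0.335, -3.122, 0.0]
force: [-0.1, -0.2, 0.0]
gripper_width: 0.0449
time: 6.18
tool_pos: [0.5952, -0.0291, 0.0752]
orientation: [0.332, 3.122, -0.006]
force: [-1.8, -8.5, 2.3]
gripper_width: 0.0216
```

```bash
python3 -m creep '[{"tx":-0.0017,"ty":-0.0078,"tz":0,"wx":0,"wy":0,"wz":0},{"tx":-0.0034,"ty":-0.0156,"tz":0,"wx":0,"wy":0,"wz":0},{"tx":-0.0052,"ty":-0.0234,"tz":0,"wx":0,"wy":0,"wz":0},{"tx":-0.0069,"ty":-0.0312,"tz":0,"wx":0,"wy":0,"wz":0},{"tx":-0.0086,"ty":-0.039,"tz":0,"wx":0,"wy":0,"wz":0},{"tx":-0.0103,"ty":-0.0469,"tz":0,"wx":0,"wy":0,"wz":0},{"tx":-0.0121,"ty":-0.0547,"tz":0,"wx":0,"wy":0,"wz":0},{"tx":-0.0138,"ty":-0.0625,"tz":0,"wx":0,"wy":0,"wz":0}]' 0.0 25
python3 -m creep '[{"tx":-0.0017,"ty":-0.0078,"tz":0,"wx":0,"wy":0,"wz":0},{"tx":-0.0034,"ty":-0.0156,"tz":0,"wx":0,"wy":0,"wz":0},{"tx":-0.0052,"ty":-0.0234,"tz":0,"wx":0,"wy":0,"wz":0},{"tx":-0.0067,"ty":-0.0302,"tz":0,"wx":0,"wy":0,"wz":0},{"tx":-0.0071,"ty":-0.0322,"tz":0,"wx":0,"wy":0,"wz":0},{"tx":-0.0071,"ty":-0.0322,"tz":0,"wx":0,"wy":0,"wz":0},{"tx":-0.0071,"ty":-0.0322,"tz":0,"wx":0,"wy":0,"wz":0}]'
python3 look.py w5 knob_grip | grep -v '^ \[\|^\[\['
```

```text
time: 6.85
tool_pos: [0.5817, -0.0895, 0.0751]
orientation: [0.337, 3.121, 0.003]
force: [1.7, 6.7, 5.6]
gripper_width: 0.0212
time: 7.43
tool_pos: [0.5746, -0.1215, 0.0751]
orientation: [0.337, 3.121, 0.003]
force: [1.1, 6.8, 6.7]
gripper_width: 0.0213
[ 0.5746 -0.1215  0.0751] jaw deg 77.67022966876017 toolz [ 0.0027  0.0018 -1.    ] F [1.1046 6.8336 6.7122] 0.021257879577054186
knob_grip 0.89 [318.6 262.3] [ 0.576  -0.1211  0.066 ] ray [ 0.5052 -0.1064  0.1992] [ 0.4672 -0.0973 -0.8788]
```

```bash
python3 -m creep '[{"tx":0,"ty":0,"tz":0.0025,"wx":0,"wy":0,"wz":0},{"tx":0,"ty":0,"tz":0.0025,"wx":0,"wy":0,"wz":0}]'
python3 -m creep '[{"tx":-0.001,"ty":0.0002,"tz":0,"wx":0,"wy":0,"wz":0},{"tx":-0.002,"ty":0.0004,"tz":0,"wx":0,"wy":0,"wz":0},{"tx":-0.003,"ty":0.0006,"tz":0,"wx":0,"wy":0,"wz":0},{"tx":-0.003,"ty":0.0006,"tz":0,"wx":0,"wy":0,"wz":0}]'
```

```text
time: 7.7
tool_pos: [0.5724, -0.1207, 0.0753]
orientation: [-0.337, -3.121, -0.004]
force: [1.1, 8.8, -1.2]
gripper_width: 0.0213
time: 8.03
tool_pos: [0.5695, -0.1201, 0.0753]
orientation: [-0.337, -3.122, -0.004]
force: [1.7, 7.1, -1.6]
gripper_width: 0.0214
```

```bash
python3 -m creep '[{"tx":-0.001,"ty":0.0002,"tz":0,"wx":0,"wy":0,"wz":0},{"tx":-0.002,"ty":0.0004,"tz":0,"wx":0,"wy":0,"wz":0},{"tx":-0.003,"ty":0.0006,"tz":0,"wx":0,"wy":0,"wz":0},{"tx":-0.003,"ty":0.0006,"tz":0,"wx":0,"wy":0,"wz":0}]'
```

```text
time: 8.37
tool_pos: [0.5668, -0.1197, 0.0753]
orientation: [-0.336, -3.122, -0.004]
force: [2.0, 6.5, -2.6]
gripper_width: 0.0213
```

```bash
python3 -m creep '[{"tx":-0.001,"ty":0.0002,"tz":0,"wx":0,"wy":0,"wz":0},{"tx":-0.002,"ty":0.0004,"tz":0,"wx":0,"wy":0,"wz":0},{"tx":-0.003,"ty":0.0007,"tz":0,"wx":0,"wy":0,"wz":0},{"tx":-0.003,"ty":0.0007,"tz":0,"wx":0,"wy":0,"wz":0}]'
```

```text
time: 8.7
tool_pos: [0.5638, -0.1194, 0.0753]
orientation: [-0.336, -3.122, -0.003]
force: [2.2, 5.4, -3.0]
gripper_width: 0.0213
```

```bash
python3 -m creep '[{"tx":0.0002,"ty":0.001,"tz":0,"wx":0,"wy":0,"wz":0},{"tx":0.0004,"ty":0.002,"tz":0,"wx":0,"wy":0,"wz":0},{"tx":0.0004,"ty":0.002,"tz":0,"wx":0,"wy":0,"wz":0}]'
python3 -m creep '[{"tx":0.0002,"ty":0.001,"tz":0,"wx":0,"wy":0,"wz":0},{"tx":0.0004,"ty":0.002,"tz":0,"wx":0,"wy":0,"wz":0},{"tx":0.0004,"ty":0.002,"tz":0,"wx":0,"wy":0,"wz":0}]'
```

```text
time: 8.95
tool_pos: [0.5639, -0.119, 0.0754]
orientation: [-0.334, -3.122, 0.002]
force: [-0.4, -4.3, -4.7]
gripper_width: 0.0214
time: 9.2
tool_pos: [0.564, -0.1187, 0.0754]
orientation: [-0.333, -3.122, 0.007]
force: [-2.1, -10.4, -5.8]
gripper_width: 0.0216
```

The knob is stopped by the notch's front edge. I'll take the load off and release it.

```bash
python3 -m creep '[{"tx":-0.0006,"ty":-0.0025,"tz":-0.002,"wx":0,"wy":0,"wz":0},{"tx":-0.0006,"ty":-0.0025,"tz":-0.002,"wx":0,"wy":0,"wz":0}]'
python3 -m creep '[{"tx":0,"ty":0,"tz":0,"wx":0,"wy":0,"wz":0},{"tx":0,"ty":0,"tz":0,"wx":0,"wy":0,"wz":0},{"tx":0,"ty":0,"tz":0,"wx":0,"wy":0,"wz":0}]' 0.045
python3 -m creep '[{"tx":0,"ty":0,"tz":0.04,"wx":0,"wy":0,"wz":0},{"tx":0,"ty":0.03,"tz":0.08,"wx":0,"wy":0,"wz":0},{"tx":0.02,"ty":0.07,"tz":0.1,"wx":0,"wy":0,"wz":0},{"tx":0.02,"ty":0.07,"tz":0.1,"wx":0,"wy":0,"wz":0},{"tx":0.02,"ty":0.07,"tz":0.1,"wx":0,"wy":0,"wz":0},{"tx":0.02,"ty":0.07,"tz":0.1,"wx":0,"wy":0,"wz":0}]'
python3 look.py w6 knob_grip pusher_face stop rail_mid| grep -v '^ \[\|^\[\['
```

```text
time: 9.37
tool_pos: [0.5652, -0.1193, 0.0752]
orientation: [0.336, 3.122, -0.0]
force: [-0.8, -2.6, 2.7]
gripper_width: 0.0209
time: 9.62
tool_pos: [0.5647, -0.1184, 0.0743]
orientation: [0.335, 3.124, 0.0]
force: [0.7, 0.0, -0.1]
gripper_width: 0.0393
time: 10.12
tool_pos: [0.5847, -0.0479, 0.1741]
orientation: [0.332, 3.124, -0.001]
force: [-0.5, 0.5, -0.2]
gripper_width: 0.045
[ 0.5847 -0.0479  0.1741] jaw deg 77.88315144089039 toolz [ 0.     -0.0006 -1.    ] F [-0.5205  0.5061 -0.1797] 0.04501040819363018
knob_grip 0.6 [228.8 194.7] [ 0.5652 -0.1166  0.066 ] ray [ 0.5156 -0.0328  0.2984] [ 0.1969 -0.3327 -0.9222]
pusher_face 0.65 [374.4 195.8] [0.6017 0.0012 0.031 ] ray [ 0.5156 -0.0328  0.2984] [ 0.3041  0.12   -0.945 ]
stop 0.66 [467.2 194.2] [0.6224 0.0967 0.024 ] ray [ 0.5156 -0.0328  0.2984] [ 0.3319  0.4027 -0.8531]
rail_mid 0.6 [295.6 195.7] [ 0.5837 -0.0671  0.042 ] ray [ 0.5156 -0.0328  0.2984] [ 0.2547 -0.1285 -0.9584]
```

View pics/w6.png

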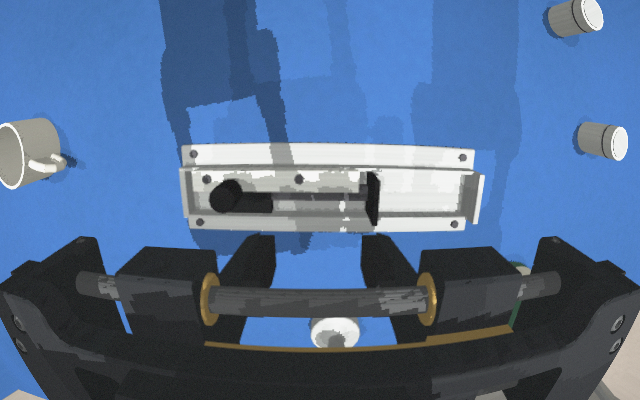

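The knob is caught at (226,196) beside the rail, and the pusher face at (373,198) stands back. Now I'll measure the track edges exactly.

```bash
python3 - <<'E'
from h import *
im=cv2.imread('pics/w6.png'); cv2.imwrite('pics/c6.png',cv2.resize(im[140:240,355:495],None,fx=5.6,fy=5.6,interpolation=cv2.INTER_CUBIC))
s=monitor.state(); print(s['tool_pos'],s['orientation'])
E
```

```text
[ 0.5833827  -0.0492298   0.17241408] [-3.36455462e-01 -3.12030325e+00  2.80113453e-04]
```

View pics/c6.png

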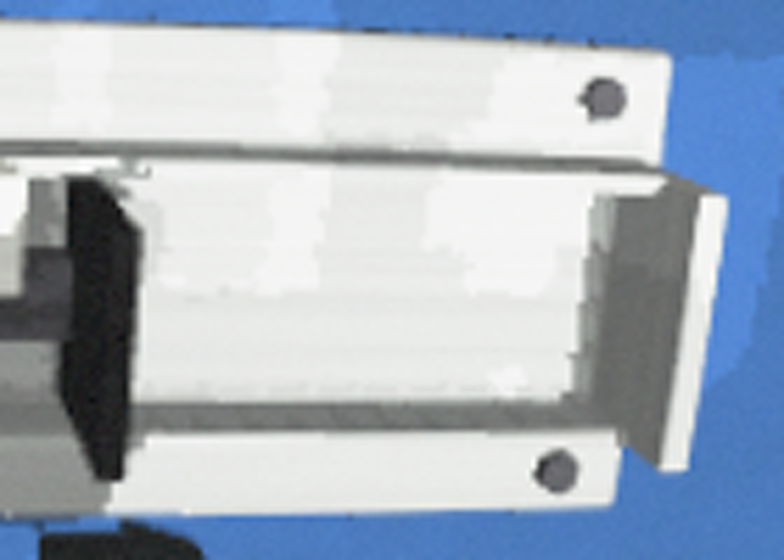

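```bash
python3 - <<'E'
from h import *
np.set_printoptions(precision=4,suppress=True)
a=np.radians(77.55);u=np.array([np.cos(a),np.sin(a)]);v=np.array([-u[1],u[0]])
s=monitor.state(); w=vision.read_camera('wrist')
s['tool_pos']=np.array([.5847,-.0479,.1741]);s['orientation']=np.array([.332,3.124,-.001])
f=lambda x,y,z:onz(ray(w,(355+x/5.6,140+y/5.6),s),z)
for n,x,y,z,rx,ry in [('stop+25',703,195,.04,110,25),('stop-25',660,470,.04,110,-25),('stop out+',727,198,.04,None,25),('plate far edge',400,512,.008,None,-45),('plate far edge r',610,506,.008,None,-45),('wallfloor',200,403,.008,None,-22),('wallfloor r',560,402,.008,None,-22),('walltop',200,434,.026,None,-22),('walltop r',560,428,.026,None,-22),('screw+',605,98,.009,None,None),('screw-',557,471,.009,None,None),('face top+',70,180,.054,None,20),('face top-',105,480,.054,None,-20),('face top mid',100,330,.054,None,None),('floor/stop',572,390,.008,110,-22)]:
    q=f(x,y,z); o=q[:2]-(u*rx/1e3 if rx else 0)-(v*ry/1e3 if ry is not None else 0)
    print(n,q,'u',q[:2]@u,'v',q[:2]@v,'axis v',o@v, 'org u',o@u if rx else '')
E
```

```text
stop+25 [0.6002 0.1052 0.04  ] u 0.2320762624576952 v -0.5634131598953278 axis v -0.5884131598953278 org u 0.1220762624576952
stop-25 [0.6481 0.094  0.04  ] u 0.23147630979474473 v -0.6125923395399856 axis v -0.5875923395399857 org u 0.12147630979474472
stop out+ [0.6016 0.1099 0.04  ] u 0.23704212531443355 v -0.5637784686653393 axis v -0.5887784686653393 org u 
plate far edge [0.6598 0.0538 0.008 ] u 0.19475767361299698 v -0.6326968751767397 axis v -0.5876968751767396 org u 
plate far edge r [0.6695 0.0981 0.008 ] u 0.2401594161835923 v -0.6325739768833745 axis v -0.5875739768833744 org u 
wallfloor [0.6294 0.018  0.008 ] u 0.15323821942168966 v -0.6107252823467754 axis v -0.5887252823467753 org u 
wallfloor r [0.6451 0.0883 0.008 ] u 0.22534343336201315 v -0.6108741017722494 axis v -0.5888741017722494 org u 
walltop [0.6279 0.0141 0.026 ] u 0.1491087967594723 v -0.6101043343343562 axis v -0.588104334334356 org u 
walltop r [0.642  0.0805 0.026 ] u 0.21705515700105812 v -0.6095811653323282 axis v -0.5875811653323282 org u 
screw+ [0.5883 0.1024 0.009 ] u 0.2268291221435419 v -0.5523698513755634 axis v -0.5523698513755634 org u 
screw- [0.6587 0.0865 0.009 ] u 0.22642803811210827 v -0.6245393777455412 axis v -0.6245393777455412 org u 
face top+ [ 0.5733 -0.0041  0.054 ] u 0.11962934878542857 v -0.5607187598016306 axis v -0.5807187598016307 org u 
face top- [ 0.6205 -0.0064  0.054 ] u 0.1275316289930593 v -0.607329217214983 axis v -0.587329217214983 org u 
face top mid [ 0.5967 -0.0035  0.054 ] u 0.12525502091576374 v -0.583376303552653 axis v -0.583376303552653 org u 
floor/stop [0.6432 0.0911 0.008 ] u 0.22758568866972412 v -0.6084855521441942 axis v -0.5864855521441941 org u 0.11758568866972409
```

```bash
python3 -m creep '[{"tx":0,"ty":0.33,"tz":0.03,"wx":0,"wy":0,"wz":-1.576},{"tx":0,"ty":0.33,"tz":0.03,"wx":0,"wy":0,"wz":-1.576},{"tx":0,"ty":0.33,"tz":0.03,"wx":0,"wy":0,"wz":-1.576},{"tx":0,"ty":0.33,"tz":0.03,"wx":0,"wy":0,"wz":-1.576},{"tx":0,"ty":0.33,"tz":0.03,"wx":0,"wy":0,"wz":-1.576},{"tx":0,"ty":0.33,"tz":0.03,"wx":0,"wy":0,"wz":-1.576},{"tx":0,"ty":0.33,"tz":0.03,"wx":0,"wy":0,"wz":-1.576},{"tx":0,"ty":0.33,"tz":0.03,"wx":0,"wy":0,"wz":-1.576}]' 0.07 12
python3 -m creep '[{"tx":0,"ty":0,"tz":0,"wx":0,"wy":0,"wz":-0.576},{"tx":0,"ty":0,"tz":0,"wx":0,"wy":0,"wz":-0.576},{"tx":0,"ty":0,"tz":0,"wx":0,"wy":0,"wz":-0.576},{"tx":0,"ty":0,"tz":0,"wx":0,"wy":0,"wz":-0.576},{"tx":0,"ty":0,"tz":0,"wx":0,"wy":0,"wz":-0.576},{"tx":0,"ty":0,"tz":0,"wx":0,"wy":0,"wz":-0.576},{"tx":0,"ty":0,"tz":0,"wx":0,"wy":0,"wz":-0.576}]'
python3 look.py w7 tin_a | grep -v '^ \[\|^\[\['
```

```text
time: 11.08
tool_pos: [0.5844, 0.2682, 0.2024]
orientation: [-1.737, -2.617, 0.002]
force: [0.5, -0.5, 0.6]
gripper_width: 0.0701
time: 11.67
tool_pos: [0.5847, 0.2666, 0.2022]
orientation: [-2.4, -2.027, 0.002]
force: [-0.3, 0.1, -0.2]
gripper_width: 0.0698
[0.5847 0.2666 0.2022] jaw deg -9.650871273075957 toolz [-0.001  -0.0005 -1.    ] F [-0.2508  0.1064 -0.1775] 0.06976714852621639
tin_a 0.86 [196.1 188.6] [0.4459 0.2767 0.    ] ray [0.598  0.3374 0.3265] [-0.4163 -0.1662 -0.8939]
```

```bash
python3 -m creep '[{"tx":0,"ty":-0.02,"tz":0,"wx":0,"wy":0,"wz":-0.049},{"tx":0,"ty":-0.02,"tz":0,"wx":0,"wy":0,"wz":-0.049},{"tx":0,"ty":-0.02,"tz":0,"wx":0,"wy":0,"wz":-0.049}]'
python3 look.py w8 tin_a tin_b| grep -v '^ \[\|^\[\['; python3 - <<'E'
from h import *
s=monitor.state();c=vision.read_camera('wrist')
for p in models.regions_of('tin_a',c): print(p['confidence'],p['bbox'])
E
```

```text
time: 12.02
tool_pos: [0.5848, 0.2466, 0.2028]
orientation: [-2.451, -1.965, 0.0]
force: [0.4, -0.7, -0.2]
gripper_width: 0.0701
[0.5848 0.2466 0.2028] jaw deg -12.539666606702673 toolz [-0.0002  0.0002 -1.    ] F [ 0.4027 -0.7286 -0.15  ] 0.07010049607771843
tin_a 0.84 [195.2 178.3] [0.4494 0.2757 0.    ] ray [0.6016 0.3167 0.3271] [-0.419  -0.1129 -0.9009]
tin_a 0.67 [313.9 119.8] [0.5955 0.3067 0.    ] ray [0.6016 0.3167 0.3271] [-0.0187 -0.0306 -0.9994]
tin_b 0.84 [195.2 178.3] [0.4494 0.2757 0.    ] ray [0.6016 0.3167 0.3271] [-0.419  -0.1129 -0.9009]
tin_b 0.67 [313.9 119.8] [0.5955 0.3067 0.    ] ray [0.6016 0.3167 0.3271] [-0.0187 -0.0306 -0.9994]
0.96 [313.2, 127.3, 46.3, 42.7]
0.63 [182.2, 185.2, 51.7, 44.6]
```

View pics/w8.png

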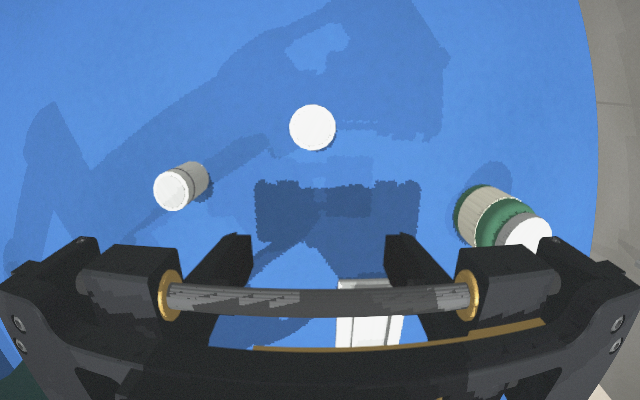

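The wrist view shows tin A's lid at (312,127), tin B's lid at (171,191) and the canister on the right.

```bash
python3 - <<'E'
from h import *
s=monitor.state(); w=vision.read_camera('wrist'); print(s['tool_pos'])
for p in((312.5,127.3),(171.5,191)): print(onz(ray(w,p,s),.06))
E
```

```text
[0.58479643 0.24770399 0.20295198]
[0.59396976 0.30356201 0.06      ]
[0.44832365 0.27821934 0.06      ]
```

```bash
python3 -m creep '[{"tx":0.009,"ty":0.03,"tz":0,"wx":0,"wy":0,"wz":0},{"tx":0.009,"ty":0.0555,"tz":-0.03,"wx":0,"wy":0,"wz":0},{"tx":0.009,"ty":0.0555,"tz":-0.07,"wx":0,"wy":0,"wz":0},{"tx":0.009,"ty":0.0555,"tz":-0.11,"wx":0,"wy":0,"wz":0},{"tx":0.009,"ty":0.0555,"tz":-0.14,"wx":0,"wy":0,"wz":0},{"tx":0.009,"ty":0.0555,"tz":-0.156,"wx":0,"wy":0,"wz":0},{"tx":0.009,"ty":0.0555,"tz":-0.156,"wx":0,"wy":0,"wz":0},{"tx":0.009,"ty":0.0555,"tz":-0.156,"wx":0,"wy":0,"wz":0}]'
python3 -m creep '[{"tx":0,"ty":0,"tz":0,"wx":0,"wy":0,"wz":0},{"tx":0,"ty":0,"tz":0,"wx":0,"wy":0,"wz":0},{"tx":0,"ty":0,"tz":0,"wx":0,"wy":0,"wz":0},{"tx":0,"ty":0,"tz":0,"wx":0,"wy":0,"wz":0},{"tx":0,"ty":0,"tz":0,"wx":0,"wy":0,"wz":0}]' 0.03 10
```

```text
time: 12.98
tool_pos: [0.5929, 0.3027, 0.0456]
orientation: [-2.45, -1.966, 0.004]
force: [0.8, -0.1, 0.4]
gripper_width: 0.0702
time: 13.4
tool_pos: [0.5945, 0.3031, 0.0484]
orientation: [2.451, 1.965, 0.003]
force: [0.0, -0.5, 5.4]
gripper_width: 0.0396
```

```bash
python3 -m creep '[{"tx":0,"ty":0,"tz":0.03,"wx":0,"wy":0,"wz":0},{"tx":0,"ty":0,"tz":0.07,"wx":0,"wy":0,"wz":0},{"tx":0.01,"ty":-0.03,"tz":0.09,"wx":0,"wy":0,"wz":0},{"tx":0.015,"ty":-0.07,"tz":0.09,"wx":0,"wy":0,"wz":0},{"tx":0.02,"ty":-0.11,"tz":0.09,"wx":0,"wy":0,"wz":0},{"tx":0.025,"ty":-0.15,"tz":0.09,"wx":0,"wy":0,"wz":0},{"tx":0.025,"ty":-0.19,"tz":0.09,"wx":0,"wy":0,"wz":0},{"tx":0.025,"ty":-0.2255,"tz":0.09,"wx":0,"wy":0,"wz":0}]'
python3 -m creep '[{"tx":0,"ty":0,"tz":-0.01,"wx":0,"wy":0,"wz":0},{"tx":0,"ty":0,"tz":-0.03,"wx":0,"wy":0,"wz":0},{"tx":0,"ty":0,"tz":-0.04,"wx":0,"wy":0,"wz":0},{"tx":0,"ty":0,"tz":-0.045,"wx":0,"wy":0,"wz":0},{"tx":0,"ty":0,"tz":-0.045,"wx":0,"wy":0,"wz":0},{"tx":0,"ty":0,"tz":-0.045,"wx":0,"wy":0,"wz":0}]'
python3 look.py w9 stop rack| grep -v '^ \[\|^\[\['
```

```text
time: 14.07
tool_pos: [0.6187, 0.0749, 0.1374]
orientation: [2.451, 1.964, 0.001]
force: [0.0, -0.3, -0.9]
gripper_width: 0.0395
time: 14.57
tool_pos: [0.6186, 0.078, 0.0917]
orientation: [-2.45, -1.966, 0.001]
force: [-0.3, -0.4, -1.3]
gripper_width: 0.0393
[0.6186 0.078  0.0917] jaw deg -12.487547673893125 toolz [-0.0007 -0.     -1.    ] F [-0.3389 -0.3849 -1.2741] 0.03926687109771028
stop 0.68 [317.3 191. ] [0.6239 0.0975 0.024 ] ray [0.6353 0.1481 0.2159] [-0.0575 -0.2546 -0.9653]
rack 0.62 [320.6 310.7] [ 0.6023 -0.0129  0.    ] ray [0.6353 0.1481 0.2159] [-0.1216 -0.5934 -0.7957]
```

View pics/w9.png

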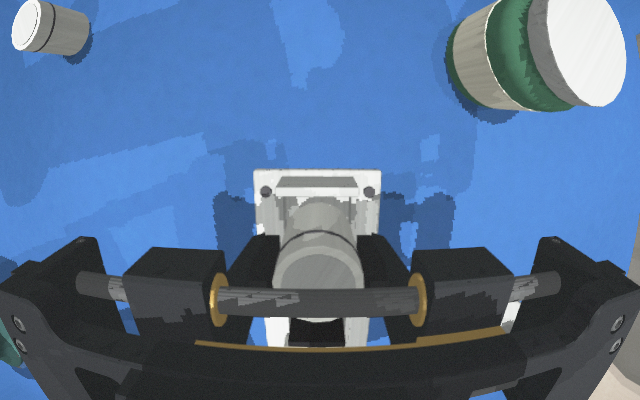

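The tin is centred over the track: tin at column 318, plate at columns 253–381, stop in front of it. Lowering.

```bash
python3 -m creep '[{"tx":0,"ty":0,"tz":-0.01,"wx":0,"wy":0,"wz":0},{"tx":0,"ty":0,"tz":-0.018,"wx":0,"wy":0,"wz":0},{"tx":0,"ty":0,"tz":-0.022,"wx":0,"wy":0,"wz":0},{"tx":0,"ty":0,"tz":-0.026,"wx":0,"wy":0,"wz":0},{"tx":0,"ty":0,"tz":-0.026,"wx":0,"wy":0,"wz":0}]'
python3 -m creep '[{"tx":0,"ty":0,"tz":-0.003,"wx":0,"wy":0,"wz":0},{"tx":0,"ty":0,"tz":-0.006,"wx":0,"wy":0,"wz":0},{"tx":0,"ty":0,"tz":-0.008,"wx":0,"wy":0,"wz":0},{"tx":0,"ty":0,"tz":-0.008,"wx":0,"wy":0,"wz":0}]'
```

```text
time: 15.13
tool_pos: [0.6177, 0.0771, 0.0643]
orientation: [-2.45, -1.964, 0.003]
force: [-0.0, -0.4, -1.1]
gripper_width: 0.0397
time: 15.47
tool_pos: [0.6185, 0.0771, 0.0574]
orientation: [-2.451, -1.965, 0.001]
force: [-0.2, -0.4, -1.0]
gripper_width: 0.0396
```

```bash
python3 -m creep '[{"tx":0,"ty":0,"tz":-0.001,"wx":0,"wy":0,"wz":0},{"tx":0,"ty":0,"tz":-0.002,"wx":0,"wy":0,"wz":0},{"tx":0,"ty":0,"tz":-0.002,"wx":0,"wy":0,"wz":0}]'
python3 -m creep '[{"tx":0,"ty":0,"tz":-0.0005,"wx":0,"wy":0,"wz":0},{"tx":0,"ty":0,"tz":-0.001,"wx":0,"wy":0,"wz":0},{"tx":0,"ty":0,"tz":-0.001,"wx":0,"wy":0,"wz":0}]'
```

```text
time: 15.72
tool_pos: [0.6191, 0.0772, 0.0564]
orientation: [2.451, 1.965, 0.001]
force: [-0.6, -0.2, 2.0]
gripper_width: 0.0396
time: 15.97
tool_pos: [0.6191, 0.0772, 0.0564]
orientation: [2.451, 1.965, 0.001]
force: [-3.6, 0.0, 8.1]
gripper_width: 0.0399
```

```bash
python3 -m creep '[{"tx":0,"ty":0,"tz":0.001,"wx":0,"wy":0,"wz":0},{"tx":0,"ty":0,"tz":0.001,"wx":0,"wy":0,"wz":0},{"tx":0,"ty":0,"tz":0.001,"wx":0,"wy":0,"wz":0},{"tx":0,"ty":0,"tz":0.001,"wx":0,"wy":0,"wz":0}]' 0.06
python3 -m creep '[{"tx":0,"ty":0,"tz":0.02,"wx":0,"wy":0,"wz":0},{"tx":0,"ty":0,"tz":0.06,"wx":0,"wy":0,"wz":0},{"tx":0,"ty":0,"tz":0.09,"wx":0,"wy":0,"wz":0},{"tx":-0.1,"ty":0.1,"tz":0.11,"wx":0,"wy":0,"wz":0},{"tx":-0.13,"ty":0.13,"tz":0.11,"wx":0,"wy":0,"wz":0},{"tx":-0.15,"ty":0.15,"tz":0.11,"wx":0,"wy":0,"wz":0},{"tx":-0.17,"ty":0.17,"tz":0.11,"wx":0,"wy":0,"wz":0},{"tx":-0.17,"ty":0.17,"tz":0.11,"wx":0,"wy":0,"wz":0}]' 0.07
python3 -m creep '[{"tx":0,"ty":0,"tz":0,"wx":0,"wy":0,"wz":0},{"tx":0,"ty":0,"tz":0,"wx":0,"wy":0,"wz":0},{"tx":0,"ty":0,"tz":0,"wx":0,"wy":0,"wz":0}]'
python3 look.py w10 tin_a| grep -v '^ \[\|^\[\['; python3 - <<'E'
from h import *
s=monitor.state();c=vision.read_camera('wrist'); print(s['tool_pos'])
im=np.array(c['img']); 
for p in models.regions_of('tin_a',c):
    m=p['region']&(im.min(2)>205); ys,xs=np.nonzero(m)
    (x,y),rad=cv2.minEnclosingCircle(np.c_[xs,ys].astype(np.float32)) if len(xs) else ((0,0),0)
    print(p['confidence'],p['bbox'],x,y,rad,onz(ray(c,(x,y),s),.06), onz(ray(c,p['bbox'][:2],s),.05))
E
```

```text
time: 16.3
tool_pos: [0.6187, 0.0772, 0.0557]
orientation: [-2.451, -1.965, 0.0]
force: [0.9, -0.3, 0.1]
gripper_width: 0.0602
time: 16.97
tool_pos: [0.4707, 0.2248, 0.1641]
orientation: [-2.452, -1.964, -0.001]
force: [0.1, 1.5, -0.3]
gripper_width: 0.0702
time: 17.22
tool_pos: [0.4723, 0.224, 0.164]
orientation: [2.449, 1.966, 0.001]
force: [0.2, -0.1, -0.9]
gripper_width: 0.0703
[0.4723 0.224  0.164 ] jaw deg -12.479961100872579 toolz [ 0.0007 -0.0002 -1.    ] F [ 0.1887 -0.0918 -0.9441] 0.07029900238747247
tin_a 0.67 [275.8 139.2] [0.4451 0.2755 0.    ] ray [0.4889 0.2942 0.2883] [-0.1499 -0.0638 -0.9866]
[0.47299249 0.22323176 0.16392671]
0.7 [267.7, 142.7, 53.8, 53.2] 265.6499328613281 143.1967315673828 26.171186447143555 [0.44682195 0.27755667 0.06      ] [0.44660949 0.27686044 0.05      ]
```

```bash
python3 -m creep '[{"tx":-0.026,"ty":0.0535,"tz":0,"wx":0,"wy":0,"wz":0},{"tx":-0.026,"ty":0.0535,"tz":0,"wx":0,"wy":0,"wz":0},{"tx":-0.026,"ty":0.0535,"tz":-0.04,"wx":0,"wy":0,"wz":0},{"tx":-0.026,"ty":0.0535,"tz":-0.08,"wx":0,"wy":0,"wz":0},{"tx":-0.026,"ty":0.0535,"tz":-0.105,"wx":0,"wy":0,"wz":0},{"tx":-0.026,"ty":0.0535,"tz":-0.117,"wx":0,"wy":0,"wz":0},{"tx":-0.026,"ty":0.0535,"tz":-0.117,"wx":0,"wy":0,"wz":0},{"tx":-0.026,"ty":0.0535,"tz":-0.117,"wx":0,"wy":0,"wz":0}]'
python3 -m creep '[{"tx":0,"ty":0,"tz":0,"wx":0,"wy":0,"wz":0},{"tx":0,"ty":0,"tz":0,"wx":0,"wy":0,"wz":0},{"tx":0,"ty":0,"tz":0,"wx":0,"wy":0,"wz":0},{"tx":0,"ty":0,"tz":0,"wx":0,"wy":0,"wz":0},{"tx":0,"ty":0,"tz":0,"wx":0,"wy":0,"wz":0}]' 0.03 10
```

```text
time: 18.08
tool_pos: [0.4467, 0.2769, 0.0469]
orientation: [-2.452, -1.964, 0.001]
force: [0.5, 0.8, -0.4]
gripper_width: 0.0702
time: 18.5
tool_pos: [0.4467, 0.2778, 0.048]
orientation: [2.451, 1.965, 0.003]
force: [0.5, 0.6, 4.9]
gripper_width: 0.0397
```

```bash
python3 -m creep '[{"tx":0,"ty":0,"tz":0.03,"wx":0,"wy":0,"wz":0},{"tx":0,"ty":0,"tz":0.07,"wx":0,"wy":0,"wz":0},{"tx":0.01,"ty":-0.015,"tz":0.1,"wx":0,"wy":0,"wz":0},{"tx":0.162,"ty":-0.248,"tz":0.1,"wx":0,"wy":0,"wz":0},{"tx":0.162,"ty":-0.248,"tz":0.1,"wx":0,"wy":0,"wz":0},{"tx":0.162,"ty":-0.248,"tz":0.1,"wx":0,"wy":0,"wz":0},{"tx":0.162,"ty":-0.248,"tz":0.1,"wx":0,"wy":0,"wz":0},{"tx":0.162,"ty":-0.248,"tz":0.1,"wx":0,"wy":0,"wz":0}]'
python3 -m creep '[{"tx":0.045,"ty":-0.068,"tz":0,"wx":0,"wy":0,"wz":0},{"tx":0.045,"ty":-0.068,"tz":0,"wx":0,"wy":0,"wz":0},{"tx":0.045,"ty":-0.068,"tz":0,"wx":0,"wy":0,"wz":0},{"tx":0.045,"ty":-0.068,"tz":0,"wx":0,"wy":0,"wz":0},{"tx":0.045,"ty":-0.068,"tz":0,"wx":0,"wy":0,"wz":0}]'
```

```text
time: 19.17
tool_pos: [0.5706, 0.0863, 0.1475]
orientation: [2.45, 1.966, 0.001]
force: [1.3, 1.6, -0.3]
gripper_width: 0.0398
time: 19.58
tool_pos: [0.6143, 0.02, 0.1466]
orientation: [-2.451, -1.964, 0.001]
force: [-0.4, 0.5, -0.9]
gripper_width: 0.0396
```

```bash
python3 -m creep '[{"tx":-0.0055,"ty":0.009,"tz":-0.02,"wx":0,"wy":0,"wz":0},{"tx":-0.0055,"ty":0.009,"tz":-0.045,"wx":0,"wy":0,"wz":0},{"tx":-0.0055,"ty":0.009,"tz":-0.05,"wx":0,"wy":0,"wz":0},{"tx":-0.0055,"ty":0.009,"tz":-0.05,"wx":0,"wy":0,"wz":0},{"tx":-0.0055,"ty":0.009,"tz":-0.05,"wx":0,"wy":0,"wz":0}]'
python3 look.py w11 tin_a pusher_face stop| grep -v '^ \[\|^\[\['
```

```text
time: 20.0
tool_pos: [0.6088, 0.03, 0.0971]
orientation: [-2.449, -1.967, 0.001]
force: [0.3, -1.1, 0.6]
gripper_width: 0.0395
[0.6088 0.03   0.0971] jaw deg -12.462901892706443 toolz [-0.0009  0.0001 -1.    ] F [ 0.2991 -1.0887  0.5534] 0.03946233942498496
tin_a 0.94 [318.7 234. ] [0.606  0.0078 0.    ] ray [0.6255 0.1001 0.2214] [-0.0813 -0.3836 -0.9199]
tin_a 0.91 [319.1 143.5] [0.6212 0.0759 0.    ] ray [0.6255 0.1001 0.2214] [-0.0195 -0.1088 -0.9939]
stop 0.68 [317.  111.3] [0.6248 0.0989 0.024 ] ray [0.6255 0.1001 0.2214] [-0.0038 -0.006  -1.    ]
```

View pics/w11.png

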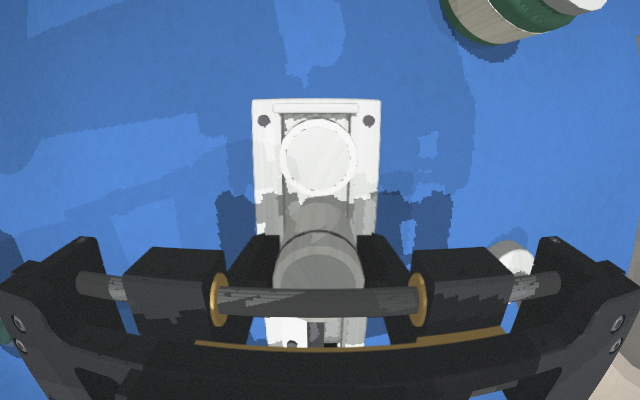

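Tin A stands upright in the track (lid at 318,157) and tin B is in line with it. Lowering.

```bash
python3 -m creep '[{"tx":0,"ty":0,"tz":-0.015,"wx":0,"wy":0,"wz":0},{"tx":0,"ty":0,"tz":-0.025,"wx":0,"wy":0,"wz":0},{"tx":0,"ty":0,"tz":-0.03,"wx":0,"wy":0,"wz":0},{"tx":0,"ty":0,"tz":-0.034,"wx":0,"wy":0,"wz":0},{"tx":0,"ty":0,"tz":-0.037,"wx":0,"wy":0,"wz":0},{"tx":0,"ty":0,"tz":-0.037,"wx":0,"wy":0,"wz":0}]'
python3 -m creep '[{"tx":0,"ty":0,"tz":-0.001,"wx":0,"wy":0,"wz":0},{"tx":0,"ty":0,"tz":-0.002,"wx":0,"wy":0,"wz":0},{"tx":0,"ty":0,"tz":-0.002,"wx":0,"wy":0,"wz":0}]'
```

```text
time: 20.7
tool_pos: [0.6112, 0.0291, 0.0628]
orientation: [2.45, 1.964, 0.005]
force: [-4.3, 1.2, 12.3]
gripper_width: 0.0396
time: 20.95
tool_pos: [0.6112, 0.0291, 0.061]
orientation: [2.45, 1.964, 0.005]
force: [-4.1, 1.7, 13.2]
gripper_width: 0.0394
```

Contact came about 5 mm too high. I'll back up and check whether the tin slipped in the grip.

```bash
python3 -m creep '[{"tx":0,"ty":0,"tz":0.01,"wx":0,"wy":0,"wz":0},{"tx":0,"ty":0,"tz":0.037,"wx":0,"wy":0,"wz":0},{"tx":0,"ty":0,"tz":0.037,"wx":0,"wy":0,"wz":0},{"tx":0,"ty":0,"tz":0.037,"wx":0,"wy":0,"wz":0}]'
python3 look.py w12 tin_a | grep -v '^ \[\|^\[\['
python3 - <<'E'
from h import *
a=cv2.imread('pics/w11.png');b=cv2.imread('pics/w12.png');z=cv2.imread('pics/w9.png')
c=lambda i:cv2.resize(i[90:350,230:400],None,fx=1.55,fy=1.55)
cv2.imwrite('pics/cmp.png',np.hstack([c(z),c(a),c(b)]))
E
```

```text
time: 21.28
tool_pos: [0.6111, 0.0288, 0.0969]
orientation: [2.449, 1.963, 0.005]
force: [0.3, 0.2, -1.3]
gripper_width: 0.0398
[0.6111 0.0288 0.0969] jaw deg -12.560413333389226 toolz [ 0.0043 -0.     -1.    ] F [ 0.2601  0.1758 -1.2695] 0.039770802685289985
tin_a 0.7 [317.  141.4] [0.623  0.0765 0.    ] ray [0.6274 0.0989 0.2212] [-0.0197 -0.1008 -0.9947]
tin_a 0.42 [302.7 346.9] [ 0.5683 -0.1062 -0.    ] ray [0.6274 0.0989 0.2212] [-0.1923 -0.6672 -0.7196]
```

View pics/cmp.png

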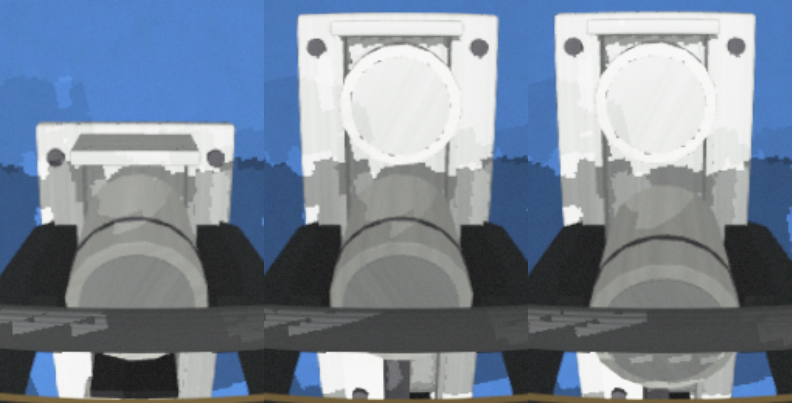

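The third panel shows tin B has slid up in the grip: its seam went from row 217 to 237 in the crop. The tool was about 2.5 mm off to +x, so the tin caught the top of the wall. I'll work out how far it slid.

```bash
python3 - <<'E'
from h import *
from scipy.optimize import fsolve
np.set_printoptions(precision=4,suppress=True)
st=monitor.state(); w=vision.read_camera('wrist'); print(st['tool_pos'],st['orientation'])
s=dict(tool_pos=np.zeros(3),orientation=np.zeros(3))  # tool frame
def hit(row,x): # tool x = const plane; col 318.7
    o,d=ray(w,(318.7,row),s); return o+d*(x-o[0])/d[0]
o,d=ray(w,(318.7,230),s); print('cam',o,d)
sg=np.sign(o[0])
for n,row in(('seam11',90+217/1.55),('seam12',90+237/1.55)): print(n,hit(row,sg*.020))
for n,row in(('lidrear11',90+360/1.55),('lidrear12',90+388/1.55)): print(n,hit(row,-sg*.020))
for n,row in(('innerlidfront11',90+256/1.55),('innerlidfront12',90+277/1.55)): print(n,hit(row,sg*.0165))
E
```

```text
[0.609  0.0288 0.0943] [-2.4508 -1.9649  0.0009]
cam [ 0.0721  0.0011 -0.1243] [-0.38    0.0042  0.925 ]
seam11 [0.02   0.0017 0.0024]
seam12 [ 0.02    0.0016 -0.0112]
lidrear11 [-0.02    0.0017 -0.0122]
lidrear12 [-0.02    0.0017 -0.0247]
innerlidfront11 [ 0.0165  0.0016 -0.0152]
innerlidfront12 [ 0.0165  0.0016 -0.0261]
```

It slid about 12 mm with no real tilt. I'll set it on clear counter beside the rack, regrasp it at the right height and try again.

```bash
python3 -m creep '[{"tx":-0.039,"ty":0.009,"tz":0,"wx":0,"wy":0,"wz":0},{"tx":-0.078,"ty":0.017,"tz":0,"wx":0,"wy":0,"wz":0},{"tx":-0.117,"ty":0.026,"tz":0,"wx":0,"wy":0,"wz":0},{"tx":-0.117,"ty":0.026,"tz":-0.03,"wx":0,"wy":0,"wz":0},{"tx":-0.117,"ty":0.026,"tz":-0.045,"wx":0,"wy":0,"wz":0},{"tx":-0.117,"ty":0.026,"tz":-0.052,"wx":0,"wy":0,"wz":0},{"tx":-0.117,"ty":0.026,"tz":-0.052,"wx":0,"wy":0,"wz":0}]'
python3 -m creep '[{"tx":0,"ty":0,"tz":-0.001,"wx":0,"wy":0,"wz":0},{"tx":0,"ty":0,"tz":-0.003,"wx":0,"wy":0,"wz":0},{"tx":0,"ty":0,"tz":-0.003,"wx":0,"wy":0,"wz":0}]'
```

```text
time: 22.02
tool_pos: [0.49, 0.0548, 0.0404]
orientation: [-2.449, -1.963, 0.007]
force: [-0.3, 0.2, -0.3]
gripper_width: 0.0397
time: 22.27
tool_pos: [0.4934, 0.0549, 0.0402]
orientation: [2.451, 1.965, 0.001]
force: [0.1, 0.0, -0.3]
gripper_width: 0.0397
```

```bash
python3 -m creep '[{"tx":0,"ty":0,"tz":-0.001,"wx":0,"wy":0,"wz":0},{"tx":0,"ty":0,"tz":-0.002,"wx":0,"wy":0,"wz":0},{"tx":0,"ty":0,"tz":-0.002,"wx":0,"wy":0,"wz":0}]'
python3 -m creep '[{"tx":0,"ty":0,"tz":-0.001,"wx":0,"wy":0,"wz":0},{"tx":0,"ty":0,"tz":-0.002,"wx":0,"wy":0,"wz":0},{"tx":0,"ty":0,"tz":-0.002,"wx":0,"wy":0,"wz":0}]'
```

```text
time: 22.52
tool_pos: [0.4927, 0.0549, 0.0381]
orientation: [2.451, 1.965, 0.0]
force: [-0.5, -0.1, -1.0]
gripper_width: 0.0397
time: 22.77
tool_pos: [0.4923, 0.0549, 0.0358]
orientation: [-2.451, -1.965, 0.0]
force: [0.1, 0.6, 0.0]
gripper_width: 0.0398
```

```bash
python3 -m creep '[{"tx":0,"ty":0,"tz":-0.001,"wx":0,"wy":0,"wz":0},{"tx":0,"ty":0,"tz":-0.001,"wx":0,"wy":0,"wz":0},{"tx":0,"ty":0,"tz":-0.001,"wx":0,"wy":0,"wz":0}]'
python3 -m creep '[{"tx":0,"ty":0,"tz":-0.001,"wx":0,"wy":0,"wz":0},{"tx":0,"ty":0,"tz":-0.0015,"wx":0,"wy":0,"wz":0},{"tx":0,"ty":0,"tz":-0.0015,"wx":0,"wy":0,"wz":0}]'
```

```text
time: 23.02
tool_pos: [0.4926, 0.0548, 0.0354]
orientation: [2.451, 1.965, -0.0]
force: [-2.7, -0.8, 4.1]
gripper_width: 0.0397
time: 23.27
tool_pos: [0.4926, 0.0549, 0.0347]
orientation: [-2.451, -1.965, 0.0]
force: [-4.3, 0.2, 11.4]
gripper_width: 0.0396
```

```bash
python3 -m creep '[{"tx":0,"ty":0,"tz":0.002,"wx":0,"wy":0,"wz":0},{"tx":0,"ty":0,"tz":0.002,"wx":0,"wy":0,"wz":0},{"tx":0,"ty":0,"tz":0.002,"wx":0,"wy":0,"wz":0},{"tx":0,"ty":0,"tz":0.009,"wx":0,"wy":0,"wz":0},{"tx":0,"ty":0,"tz":0.0155,"wx":0,"wy":0,"wz":0},{"tx":0,"ty":0,"tz":0.0155,"wx":0,"wy":0,"wz":0},{"tx":0,"ty":0,"tz":0.0155,"wx":0,"wy":0,"wz":0}]' 0.055
python3 -m creep '[{"tx":0,"ty":0,"tz":0,"wx":0,"wy":0,"wz":0},{"tx":0,"ty":0,"tz":0,"wx":0,"wy":0,"wz":0},{"tx":0,"ty":0,"tz":0,"wx":0,"wy":0,"wz":0},{"tx":0,"ty":0,"tz":0,"wx":0,"wy":0,"wz":0}]' 0.03 15
python3 -m creep '[{"tx":0,"ty":0,"tz":0.03,"wx":0,"wy":0,"wz":0},{"tx":0,"ty":0,"tz":0.05,"wx":0,"wy":0,"wz":0},{"tx":0.039,"ty":-0.009,"tz":0.05,"wx":0,"wy":0,"wz":0},{"tx":0.078,"ty":-0.017,"tz":0.05,"wx":0,"wy":0,"wz":0},{"tx":0.1,"ty":-0.022,"tz":0.05,"wx":0,"wy":0,"wz":0},{"tx":0.115,"ty":-0.026,"tz":0.05,"wx":0,"wy":0,"wz":0},{"tx":0.115,"ty":-0.026,"tz":0.05,"wx":0,"wy":0,"wz":0},{"tx":0.115,"ty":-0.026,"tz":0.05,"wx":0,"wy":0,"wz":0}]'
```

```text
time: 23.85
tool_pos: [0.4932, 0.055, 0.0498]
orientation: [2.45, 1.965, 0.002]
force: [0.1, -0.8, -0.6]
gripper_width: 0.0551
time: 24.18
tool_pos: [0.4922, 0.0549, 0.0488]
orientation: [-2.451, -1.965, 0.001]
force: [0.0, 0.3, 0.9]
gripper_width: 0.0394
time: 24.85
tool_pos: [0.6072, 0.0287, 0.0982]
orientation: [-2.451, -1.964, 0.002]
force: [-0.5, 0.7, 0.3]
gripper_width: 0.0397
```

```bash
python3 -m creep '[{"tx":0.0005,"ty":0,"tz":-0.01,"wx":0,"wy":0,"wz":0},{"tx":0.0005,"ty":0,"tz":-0.018,"wx":0,"wy":0,"wz":0},{"tx":0.0005,"ty":0,"tz":-0.018,"wx":0,"wy":0,"wz":0}]'
for i in 1 2; do python3 -m creep '[{"tx":0,"ty":0,"tz":0,"wx":0,"wy":0,"wz":0},{"tx":0,"ty":0,"tz":0,"wx":0,"wy":0,"wz":0}]'; done
```

```text
time: 25.1
tool_pos: [0.6047, 0.0292, 0.078]
orientation: [-2.448, -1.964, 0.007]
force: [-0.5, -0.1, -1.1]
gripper_width: 0.0398
time: 25.27
tool_pos: [0.6071, 0.0291, 0.0806]
orientation: [-2.45, -1.965, 0.001]
force: [0.1, 0.0, -0.0]
gripper_width: 0.0397
time: 25.43
tool_pos: [0.6081, 0.029, 0.0814]
orientation: [2.451, 1.965, 0.001]
force: [0.3, -0.7, -0.6]
gripper_width: 0.0397
```

```bash
python3 -m creep '[{"tx":0.0003,"ty":0,"tz":-0.0015,"wx":0,"wy":0,"wz":0},{"tx":0.0003,"ty":0,"tz":-0.003,"wx":0,"wy":0,"wz":0},{"tx":0.0003,"ty":0,"tz":-0.0045,"wx":0,"wy":0,"wz":0},{"tx":0.0003,"ty":0,"tz":-0.006,"wx":0,"wy":0,"wz":0},{"tx":0.0003,"ty":0,"tz":-0.0075,"wx":0,"wy":0,"wz":0},{"tx":0.0003,"ty":0,"tz":-0.0075,"wx":0,"wy":0,"wz":0}]'
python3 -m creep '[{"tx":0,"ty":0,"tz":-0.0015,"wx":0,"wy":0,"wz":0},{"tx":0,"ty":0,"tz":-0.003,"wx":0,"wy":0,"wz":0},{"tx":0,"ty":0,"tz":-0.0045,"wx":0,"wy":0,"wz":0},{"tx":0,"ty":0,"tz":-0.006,"wx":0,"wy":0,"wz":0},{"tx":0,"ty":0,"tz":-0.006,"wx":0,"wy":0,"wz":0}]'
```

```text
time: 25.93
tool_pos: [0.6079, 0.0289, 0.0729]
orientation: [-2.451, -1.965, 0.001]
force: [-0.7, -0.4, 0.1]
gripper_width: 0.0395
time: 26.35
tool_pos: [0.6079, 0.0289, 0.067]
orientation: [-2.451, -1.965, 0.001]
force: [0.2, -0.0, -0.2]
gripper_width: 0.0395
```

```bash
python3 -m creep '[{"tx":0,"ty":0,"tz":-0.002,"wx":0,"wy":0,"wz":0},{"tx":0,"ty":0,"tz":-0.004,"wx":0,"wy":0,"wz":0},{"tx":0,"ty":0,"tz":-0.006,"wx":0,"wy":0,"wz":0},{"tx":0,"ty":0,"tz":-0.0075,"wx":0,"wy":0,"wz":0},{"tx":0,"ty":0,"tz":-0.0085,"wx":0,"wy":0,"wz":0},{"tx":0,"ty":0,"tz":-0.0085,"wx":0,"wy":0,"wz":0}]'
python3 -m creep '[{"tx":0,"ty":0,"tz":-0.0007,"wx":0,"wy":0,"wz":0},{"tx":0,"ty":0,"tz":-0.0015,"wx":0,"wy":0,"wz":0},{"tx":0,"ty":0,"tz":-0.0015,"wx":0,"wy":0,"wz":0}]'
```

```text
time: 26.85
tool_pos: [0.6079, 0.0289, 0.0586]
orientation: [-2.451, -1.965, 0.001]
force: [0.6, 0.6, -0.6]
gripper_width: 0.0392
time: 27.1
tool_pos: [0.6082, 0.0289, 0.0574]
orientation: [-2.451, -1.965, 0.0]
force: [0.6, 0.0, -0.6]
gripper_width: 0.0395
```

```bash
python3 -m creep '[{"tx":0,"ty":0,"tz":-0.0005,"wx":0,"wy":0,"wz":0},{"tx":0,"ty":0,"tz":-0.001,"wx":0,"wy":0,"wz":0},{"tx":0,"ty":0,"tz":-0.001,"wx":0,"wy":0,"wz":0}]'
```

```text
time: 27.35
tool_pos: [0.6083, 0.0289, 0.0568]
orientation: [2.451, 1.965, 0.0]
force: [-0.7, -1.0, 3.0]
gripper_width: 0.0395
```

```bash
python3 -m creep '[{"tx":0,"ty":0,"tz":0.0005,"wx":0,"wy":0,"wz":0},{"tx":0,"ty":0,"tz":0.0005,"wx":0,"wy":0,"wz":0},{"tx":0,"ty":0,"tz":0.0005,"wx":0,"wy":0,"wz":0},{"tx":0,"ty":0,"tz":0.0005,"wx":0,"wy":0,"wz":0},{"tx":0,"ty":0,"tz":0.02,"wx":0,"wy":0,"wz":0},{"tx":0,"ty":0,"tz":0.05,"wx":0,"wy":0,"wz":0},{"tx":0,"ty":0,"tz":0.09,"wx":0,"wy":0,"wz":0},{"tx":-0.01,"ty":-0.02,"tz":0.11,"wx":0,"wy":0,"wz":0.1}]' 0.055
python3 -m creep '[{"tx":-0.033,"ty":-0.127,"tz":0,"wx":0,"wy":0,"wz":1.471},{"tx":-0.033,"ty":-0.127,"tz":0,"wx":0,"wy":0,"wz":1.471},{"tx":-0.033,"ty":-0.127,"tz":0,"wx":0,"wy":0,"wz":1.471},{"tx":-0.033,"ty":-0.127,"tz":0,"wx":0,"wy":0,"wz":1.471},{"tx":-0.033,"ty":-0.127,"tz":0,"wx":0,"wy":0,"wz":1.471},{"tx":-0.033,"ty":-0.127,"tz":0,"wx":0,"wy":0,"wz":1.471},{"tx":-0.033,"ty":-0.127,"tz":0,"wx":0,"wy":0,"wz":1.471},{"tx":-0.033,"ty":-0.127,"tz":0,"wx":0,"wy":0,"wz":1.471}]'
python3 -m creep '[{"tx":0,"ty":0,"tz":0,"wx":0,"wy":0,"wz":0.471},{"tx":0,"ty":0,"tz":0,"wx":0,"wy":0,"wz":0.471},{"tx":0,"ty":0,"tz":0,"wx":0,"wy":0,"wz":0.471},{"tx":0,"ty":0,"tz":0,"wx":0,"wy":0,"wz":0.471},{"tx":0,"ty":0,"tz":0,"wx":0,"wy":0,"wz":0.471},{"tx":0,"ty":0,"tz":0,"wx":0,"wy":0,"wz":0.471},{"tx":0,"ty":0,"tz":0,"wx":0,"wy":0,"wz":0.471}]' 0.045
python3 look.py w13 knob_grip tin_a pusher_face| grep -v '^ \[\|^\[\['
```

```text
time: 28.02
tool_pos: [0.6014, 0.011, 0.171]
orientation: [2.344, 2.086, 0.009]
force: [1.7, -0.3, 0.1]
gripper_width: 0.0549
time: 28.68
tool_pos: [0.565, -0.1185, 0.1664]
orientation: [-1.089, -2.947, 0.0]
force: [-1.6, 0.1, -0.3]
gripper_width: 0.0545
time: 29.27
tool_pos: [0.5652, -0.118, 0.1664]
orientation: [-0.383, -3.118, -0.0]
force: [1.2, -0.6, -0.3]
gripper_width: 0.045
[ 0.5652 -0.118   0.1664] jaw deg 75.98116401944303 toolz [-0.0001  0.     -1.    ] F [ 1.1586 -0.5907 -0.2572] 0.04495340491780381
knob_grip 0.98 [319.7 208.1] [ 0.5693 -0.1173  0.066 ] ray [ 0.4966 -0.1007  0.2907] [ 0.3068 -0.0703 -0.9492]
tin_a 0.56 [507.4 189.5] [0.6216 0.0856 0.    ] ray [ 0.4966 -0.1007  0.2907] [ 0.3403  0.5073 -0.7918]
tin_a 0.55 [466.  194.2] [0.6139 0.0315 0.    ] ray [ 0.4966 -0.1007  0.2907] [ 0.3447  0.3885 -0.8545]
pusher_face 0.51 [ 73.  153.6] [ 0.4601 -0.3617  0.031 ] ray [ 0.4966 -0.1007  0.2907] [-0.0989 -0.7054 -0.7019]
```

```bash
python3 -m creep '[{"tx":0,"ty":0,"tz":-0.03,"wx":0,"wy":0,"wz":0.027},{"tx":0,"ty":0,"tz":-0.06,"wx":0,"wy":0,"wz":0.027},{"tx":0,"ty":0,"tz":-0.08,"wx":0,"wy":0,"wz":0.027},{"tx":0,"ty":0,"tz":-0.088,"wx":0,"wy":0,"wz":0.027},{"tx":0,"ty":0,"tz":-0.092,"wx":0,"wy":0,"wz":0.027},{"tx":0,"ty":0,"tz":-0.092,"wx":0,"wy":0,"wz":0.027},{"tx":0,"ty":0,"tz":-0.092,"wx":0,"wy":0,"wz":0.027}]'
python3 -m creep '[{"tx":0,"ty":0,"tz":0,"wx":0,"wy":0,"wz":0},{"tx":0,"ty":0,"tz":0,"wx":0,"wy":0,"wz":0},{"tx":0,"ty":0,"tz":0,"wx":0,"wy":0,"wz":0},{"tx":0,"ty":0,"tz":0,"wx":0,"wy":0,"wz":0}]' 0.0 20
```

```text
time: 30.05
tool_pos: [0.5662, -0.1183, 0.0756]
orientation: [0.338, 3.122, -0.0]
force: [-0.3, -0.4, 0.8]
gripper_width: 0.0452
time: 30.38
tool_pos: [0.5658, -0.1193, 0.0756]
orientation: [0.336, 3.122, -0.004]
force: [-0.3, -2.3, 2.4]
gripper_width: 0.0212
```

```bash
python3 -m creep '[{"tx":-0.0003,"ty":-0.0013,"tz":0,"wx":0,"wy":0,"wz":0},{"tx":-0.0006,"ty":-0.0026,"tz":0,"wx":0,"wy":0,"wz":0},{"tx":-0.0006,"ty":-0.0026,"tz":0,"wx":0,"wy":0,"wz":0}]'
python3 -m creep '[{"tx":0.001,"ty":-0.0002,"tz":0,"wx":0,"wy":0,"wz":0},{"tx":0.002,"ty":-0.0004,"tz":0,"wx":0,"wy":0,"wz":0},{"tx":0.002,"ty":-0.0004,"tz":0,"wx":0,"wy":0,"wz":0}]'
```

```text
time: 30.63
tool_pos: [0.5657, -0.1198, 0.0755]
orientation: [0.339, 3.121, 0.003]
force: [1.3, 4.4, 4.0]
gripper_width: 0.0214
time: 30.88
tool_pos: [0.5678, -0.1198, 0.0755]
orientation: [0.339, 3.121, 0.004]
force: [1.6, 5.7, 5.1]
gripper_width: 0.021
```

```bash
python3 -m creep '[{"tx":-0.0002,"ty":-0.001,"tz":0.001,"wx":0,"wy":0,"wz":0},{"tx":-0.0002,"ty":-0.001,"tz":0.001,"wx":0,"wy":0,"wz":0},{"tx":0.0008,"ty":-0.0012,"tz":0.001,"wx":0,"wy":0,"wz":0},{"tx":0.0018,"ty":-0.0014,"tz":0.001,"wx":0,"wy":0,"wz":0},{"tx":0.0028,"ty":-0.0016,"tz":0.001,"wx":0,"wy":0,"wz":0},{"tx":0.0028,"ty":-0.0016,"tz":0.001,"wx":0,"wy":0,"wz":0}]'
python3 -m creep '[{"tx":0.001,"ty":-0.0002,"tz":0,"wx":0,"wy":0,"wz":0},{"tx":0.002,"ty":-0.0004,"tz":0,"wx":0,"wy":0,"wz":0},{"tx":0.003,"ty":-0.0006,"tz":0,"wx":0,"wy":0,"wz":0},{"tx":0.003,"ty":-0.0006,"tz":0,"wx":0,"wy":0,"wz":0}]'
```

```text
time: 31.38
tool_pos: [0.57, -0.1208, 0.0756]
orientation: [0.339, 3.123, 0.005]
force: [2.3, 6.9, 1.2]
gripper_width: 0.0213
time: 31.72
tool_pos: [0.573, -0.1213, 0.0756]
orientation: [0.339, 3.123, 0.005]
force: [1.6, 6.6, 2.0]
gripper_width: 0.0216
```

```bash
python3 -m creep '[{"tx":0.001,"ty":-0.0002,"tz":0,"wx":0,"wy":0,"wz":0},{"tx":0.0022,"ty":-0.0005,"tz":0,"wx":0,"wy":0,"wz":0},{"tx":0.0022,"ty":-0.0005,"tz":0,"wx":0,"wy":0,"wz":0},{"tx":0.0022,"ty":-0.0005,"tz":0,"wx":0,"wy":0,"wz":0}]'
python3 -m creep '[{"tx":0.0003,"ty":0.0015,"tz":0,"wx":0,"wy":0,"wz":0},{"tx":0.0006,"ty":0.0029,"tz":0,"wx":0,"wy":0,"wz":0},{"tx":0.001,"ty":0.0044,"tz":0,"wx":0,"wy":0,"wz":0},{"tx":0.0013,"ty":0.0059,"tz":0,"wx":0,"wy":0,"wz":0},{"tx":0.0013,"ty":0.0059,"tz":0,"wx":0,"wy":0,"wz":0}]'
```

```text
time: 32.05
tool_pos: [0.5752, -0.1218, 0.0756]
orientation: [0.339, 3.123, 0.005]
force: [1.4, 7.3, 1.1]
gripper_width: 0.0213
time: 32.47
tool_pos: [0.5766, -0.1159, 0.0756]
orientation: [0.338, 3.122, 0.005]
force: [2.6, 6.8, 1.8]
gripper_width: 0.021
```

```bash
python3 -m creep '[{"tx":0.0003,"ty":0.0015,"tz":0,"wx":0,"wy":0,"wz":0},{"tx":0.0006,"ty":0.0029,"tz":0,"wx":0,"wy":0,"wz":0},{"tx":0.001,"ty":0.0044,"tz":0,"wx":0,"wy":0,"wz":0},{"tx":0.0013,"ty":0.0059,"tz":0,"wx":0,"wy":0,"wz":0},{"tx":0.0016,"ty":0.0073,"tz":0,"wx":0,"wy":0,"wz":0},{"tx":0.0019,"ty":0.0088,"tz":0,"wx":0,"wy":0,"wz":0},{"tx":0.0022,"ty":0.0103,"tz":0,"wx":0,"wy":0,"wz":0},{"tx":0.0024,"ty":0.011,"tz":0,"wx":0,"wy":0,"wz":0}]'
python3 -m creep '[{"tx":0.0002,"ty":0.0007,"tz":0,"wx":0,"wy":0,"wz":0},{"tx":0.0003,"ty":0.0015,"tz":0,"wx":0,"wy":0,"wz":0},{"tx":0.0003,"ty":0.0015,"tz":0,"wx":0,"wy":0,"wz":0}]'
```

```text
time: 33.13
tool_pos: [0.5789, -0.1052, 0.0756]
orientation: [0.338, 3.123, 0.004]
force: [2.1, 6.6, 1.1]
gripper_width: 0.0216
time: 33.38
tool_pos: [0.5792, -0.1037, 0.0756]
orientation: [0.338, 3.123, 0.004]
force: [2.2, 6.2, 1.1]
gripper_width: 0.0218
```

```bash
python3 -m creep '[{"tx":0.0002,"ty":0.0007,"tz":0,"wx":0,"wy":0,"wz":0},{"tx":0.0003,"ty":0.0015,"tz":0,"wx":0,"wy":0,"wz":0},{"tx":0.0003,"ty":0.0015,"tz":0,"wx":0,"wy":0,"wz":0}]'
python3 -m creep '[{"tx":0.0002,"ty":0.0007,"tz":0,"wx":0,"wy":0,"wz":0},{"tx":0.0003,"ty":0.0015,"tz":0,"wx":0,"wy":0,"wz":0},{"tx":0.0003,"ty":0.0015,"tz":0,"wx":0,"wy":0,"wz":0}]'
```

```text
time: 33.63
tool_pos: [0.5795, -0.1023, 0.0756]
orientation: [0.338, 3.122, 0.004]
force: [2.2, 5.4, 1.0]
gripper_width: 0.0215
time: 33.88
tool_pos: [0.5795, -0.1019, 0.0756]
orientation: [0.337, 3.123, 0.001]
force: [1.3, 3.5, 0.7]
gripper_width: 0.0214
```

```bash
python3 -m creep '[{"tx":0.0002,"ty":0.0007,"tz":0,"wx":0,"wy":0,"wz":0},{"tx":0.0002,"ty":0.001,"tz":0,"wx":0,"wy":0,"wz":0},{"tx":0.0002,"ty":0.001,"tz":0,"wx":0,"wy":0,"wz":0}]'
```

```text
time: 34.13
tool_pos: [0.5795, -0.1017, 0.0756]
orientation: [0.337, 3.123, -0.001]
force: [0.9, 0.7, 1.8]
gripper_width: 0.0211
```

```bash
python3 -m creep '[{"tx":0,"ty":0,"tz":0,"wx":0,"wy":0,"wz":0},{"tx":0,"ty":0,"tz":0,"wx":0,"wy":0,"wz":0},{"tx":0,"ty":0,"tz":0,"wx":0,"wy":0,"wz":0},{"tx":0,"ty":0,"tz":0.02,"wx":0,"wy":0,"wz":0},{"tx":0,"ty":0,"tz":0.05,"wx":0,"wy":0,"wz":0},{"tx":0,"ty":0.02,"tz":0.08,"wx":0,"wy":0,"wz":0},{"tx":0,"ty":0.05,"tz":0.11,"wx":0,"wy":0,"wz":0},{"tx":0,"ty":0.09,"tz":0.12,"wx":0,"wy":0,"wz":0}]' 0.045
python3 -m creep '[{"tx":0,"ty":0,"tz":0.02,"wx":0,"wy":0,"wz":0},{"tx":0,"ty":0,"tz":0.02,"wx":0,"wy":0,"wz":0},{"tx":0,"ty":0,"tz":0.02,"wx":0,"wy":0,"wz":0},{"tx":0,"ty":0,"tz":0.02,"wx":0,"wy":0,"wz":0},{"tx":0,"ty":0,"tz":0.02,"wx":0,"wy":0,"wz":0}]'
python3 look.py w14 knob_grip tin_a stop pusher_face| grep -v '^ \[\|^\[\['
python3 - <<'E'
from h import *
np.set_printoptions(precision=4,suppress=True)
a=np.radians(77.55);u=np.array([np.cos(a),np.sin(a)]);v=np.array([-u[1],u[0]]); O=.1215*u-.5881*v
s=monitor.state()
C=[vision.read_camera(n) for n in('wrist','scene','top')]
for n,c in zip('wst',C):
    for p in models.regions_of('tin_a',c): print(n,'tin region',round(p['confidence'],2),p['bbox'])
    for k,z in(('tin_a',.008),('knob_grip',.066),('cup',0),('canister',0),('tamper',0)):
        for p in models.place_of(k,c)[:2]:
            q=onz(ray(c,p['centre'],s),z); print(n,k,round(p['confidence'],2),q,'rack',(q[:2]-O)@u,(q[:2]-O)@v)
# tin lids by bright circles in wrist picture
g=cv2.cvtColor(np.array(C[0]['img']),cv2.COLOR_RGB2GRAY)
h=cv2.HoughCircles(cv2.medianBlur(g,3),cv2.HOUGH_GRADIENT,1,20,param1=120,param2=18,minRadius=20,maxRadius=36)
for x,y,rd in (h[0][:8] if h is not None else []):
    q=onz(ray(C[0],(x,y),s),.068); print('circle',x,y,rd,'rack',(q[:2]-O)@u,(q[:2]-O)@v)
E
```

```text
time: 34.8
tool_pos: [0.5818, -0.0129, 0.2003]
orientation: [0.342, 3.116, -0.001]
force: [1.0, -0.0, 1.0]
gripper_width: 0.0456
time: 35.22
tool_pos: [0.5783, -0.0125, 0.2134]
orientation: [-0.339, -3.12, 0.001]
force: [0.1, 0.4, -0.3]
gripper_width: 0.0446
[ 0.5783 -0.0125  0.2134] jaw deg 77.58923304884438 toolz [-0.0032 -0.     -1.    ] F [ 0.1193  0.4112 -0.2822] 0.04461836033744141
knob_grip 0.91 [227.  210.8] [ 0.5812 -0.1018  0.066 ] ray [0.5097 0.0029 0.3379] [ 0.2385 -0.349  -0.9063]
knob_grip 0.37 [325.9 192.4] [ 0.5837 -0.0061  0.066 ] ray [0.5097 0.0029 0.3379] [ 0.2625 -0.0318 -0.9644]
tin_a 0.87 [405.4 191.7] [ 0.6205  0.0824 -0.    ] ray [0.5097 0.0029 0.3379] [ 0.3041  0.2181 -0.9273]
tin_a 0.81 [370.8 195.4] [0.6161 0.0413 0.    ] ray [0.5097 0.0029 0.3379] [ 0.2986  0.1079 -0.9482]
stop 0.76 [424.6 196. ] [0.6222 0.0979 0.024 ] ray [0.5097 0.0029 0.3379] [ 0.3244  0.274  -0.9053]
pusher_face 0.83 [356.7 196. ] [0.6038 0.0232 0.031 ] ray [0.5097 0.0029 0.3379] [ 0.2926  0.0631 -0.9541]
w tin region 0.76 [414.5, 202.6, 46.4, 54.3]
w tin region 0.55 [377.6, 205.2, 42.
[... 1288 characters left out ...]
3608
t tin_a 0.47 [0.6176 0.0776 0.008 ] rack 0.0874123222103234 0.0017276297641997242
t cup 0.78 [ 0.4436 -0.388  -0.    ] rack -0.40476005568195417 0.07125474745940269
t cup 0.34 [ 0.7632 -0.068   0.    ] rack -0.02338618736519838 -0.17182075641144615
t canister 0.79 [0.7709 0.1629 0.    ] rack 0.20377015098937745 -0.12952635836176654
t tamper 0.52 [ 0.7609 -0.0639  0.    ] rack -0.019833163316054257 -0.16866239536146055
circle 380.5 210.5 20.8 rack 0.0502745550963268 -0.0011123033471773
circle 417.5 207.5 22.4 rack 0.08664220105920975 0.001687082999873859
circle 35.5 156.5 32.1 rack -0.35709047983762093 0.0632589978022
circle 204.5 184.5 30.8 rack -0.11523363748683686 0.023980036690621837
```

The tins read at rack x ≈ 51 and 91 mm, and the knob is centred and forward of the notch. The bystanders' readings agree with the start. Handing in.

```bash
python3 -c "
from bench import order
print(order.finish_job())"
```

```text
the job is handed in; nothing more can be done
None
```

The rack is refilled and the job is handed in, at about 35 s on the robot's clock. I drew the pusher back about 96 mm and slid the knob into the notch, where it stayed caught by itself. Then I set both tins upright in the track, freed the knob, and eased the pusher forward until the spring force left the gripper.

**Last checks**
- **Tins:** the wrist camera puts them at rack x ≈ 51 and 91 mm (nominal 50 and 90).
- **Pusher and knob:** the pusher stopped at about 0.075 m drawn back (nominal 0.074) with about 1 N on the wrist. The wrist camera shows the knob centred.
- **Bystanders:** the cup, canister and tamper read within about 1 cm of their starting readings, about what the readings scatter by.

**What went wrong or disagreed**
- **Tin B:** on the first try it caught the top of the track wall, with about 13 N on the wrist, and slid about 12 mm up in the grip. I set it down on clear counter, regrasped it and lowered it slowly without further trouble.
- **Knob:** it was pressed against the notch's front edge with about 10 N for a moment while I checked that it had caught.
- **Scene camera:** it disagreed with the wrist camera by up to about 1 cm. It put one tin at x ≈ 41 mm and the knob about 12 mm towards the rail. I went by the wrist camera and the forces.
- **Final look:** the 12-picture limit was used up, so I checked the end state only by the networks' numbers, not by eye.

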